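Turn the warming plate onto its feet with the lifter

TASK

The little aluminium warming plate is lying on its back, feet up, in the low half of the bamboo board, and it is too hot to touch. Take the upright-handled lifter from the bamboo spoon rest, slide its blade along the board under the plate's near edge with a light touch (never pressing or ramming hard), and lever the plate over the step so that it stands on its four feet on the raised half of the board. Then gently stand the lifter back on the spoon rest, and leave everything else where it is.

Things in the scene. Friction and masses are not known exactly. Their poses are not given: they have to be found in the camera images.
- plate_rim (a point): Middle of the lower near edge of the plate's rim as it starts (40 from its centre along -x, 3 above the smooth face). The plate's rim, 5 thick, overhangs by 10 on all four sides: there it clears the board by 3, up to an upright shoulder 10 in, where the 60 x 60 middle rests on the board. A push of over 15 N by the blade spoils plate or board.
- plate: Loose aluminium plate, 80 x 80 x 8, 100 to 170 g, with four round feet 10 wide, 6 tall at x, y = +-22. Origin: centre of its smooth face; z points through the plate to the feet. It starts in the low half feet up (z up), smooth face on the board, its +x edge 2 to 12 short of the step and nearly parallel to it. On its feet on the raised half, z points down and the origin is 42 above the table.
- board: (All sizes in mm.) Fixed bamboo board in two levels, 225 long (x) x 120 wide (y). Origin at table height under the middle of the step; +x points to the raised half, away from the robot, yaw within 0.3 rad. Low half: flat floor 20 above the table, x -120 to 0. Raised half: flat, 28 above the table, x 0 to 105. So an 8 mm upright step runs along y at x = 0. No walls.
- lifter: Loose lifter, 210 g, on the spoon rest, blade away from the robot. It stands on its heel block, 44 wide, x -40 to 14, z 0 to 12. Origin: heel's underside under the handle's axis; x points to the blade, z up. Wooden handle 22 (x) x 20 (y), z 12 to 95, 30 wide post before it up to z 45. Flat rigid blade, level, 2 thick, 44 wide, front edge at x 84; a clamp holds it at an unknown height that must be felt: underside at z 2 to 18.
- rest: Fixed bamboo spoon rest: flat slab 140 (x) x 116 (y), top 10 above the table, with a 6 mm wide, 6 mm high lip along both long sides (y = +-55); open at both ends. Origin at table height under its centre. It is to the left or right of the board; its yaw stays within 0.3 rad.
- cups: Stack of three white melamine egg cups, nested, 48 across and 100 tall; origin under the centre. Leave it alone; it stands on the other side of the board from the spoon rest.
- salt: Steel salt shaker, 42 across, 73 tall; leave it alone.
- mill: Dark wooden pepper mill, 48 across, 112 tall; leave it alone.
- jar: Glass jar with cap, 64 across, 85 tall; leave it alone.
- mug: White mug, 78 across, 88 tall; leave it alone.
Mind the look-alikes: they are no part of the job. What is shaped like the rest but red is not meant.

How it is judged (in metres and radians):
On the way, in this order (a step that is already met when the one before it is completed fails the run):
1. the plate is levered up on the lifter's blade, one edge raised by 30 to 70 degrees, not touched by the fingers (angle between plate's own z axis and vertical between 0.52 and 1.22 rad and contact force between lifter and plate above 0.05 N and contact force between the fingers and plate below 0.05 N), for 0.2 s.
2. the plate has been turned over, feet down, on the raised half (angle between plate's own z axis and vertical above 3 rad and z of plate in the frame of board between 0.038 and 0.046 m), for 0.2 s.
At the end, for the whole second after the job is handed in: The plate rests feet down on the raised half (tilt within 0.1 rad, smooth face 39-45 mm above the table, centre 18-85 mm past the step and within 42 mm of the middle line); the lifter stands still, heel flat on the spoon rest, handle within 55 mm lengthways and 40 mm across of its centre (angle between plate's own z axis and vertical above 3.04 rad and z of plate in the frame of board between 0.039 and 0.045 m and x of plate in the frame of board between 0.018 and 0.085 m and y of plate in the frame of board between -0.042 and 0.042 m and linear speed of each of plate, lifter below 0.02 m/s and angle between lifter's own z axis and vertical below 0.1 rad and z of lifter in the frame of rest between 0.007 and 0.013 m and x of lifter in the frame of rest between -0.055 and 0.055 m and y of lifter in the frame of rest between -0.04 and 0.04 m); the robot touches nothing.
It fails at once if the hot plate is touched by the fingers or the arm (contact force between any of the fingers, the arm and plate above 0.3 N).
It fails at once if the lifter is pressed into the board with more than 15 N (contact force between lifter and board above 15 N).
It fails at once if the lifter is rammed against the plate with more than 15 N (contact force between lifter and plate above 15 N).
It fails at once if the lifter is put down on the spoon rest with more than 40 N (contact force between lifter and rest above 40 N).
It fails at once if a bystander (cups, salt, mill, jar, mug) is moved by more than 15 mm (distance of any of cups, salt, mill, jar, mug from where it was at the start of the episode above 0.015 m).
It also fails if it takes over 58 s, if anything falls off the work surface, if the arm or the gripper's body presses on something with over 40 N, if the wrist force passes 120 N, or if a joint passes its speed limit or range.

ROBOT

A 6-joint arm with a two-finger parallel gripper is mounted at the origin on the work surface. World frame = base frame: x ahead of the robot, y to its left, z up, the work surface at z = 0. Lengths are in mm, angles in rad, forces in N, time in s.
With the tool pointing down it reaches from about 250 to 775 mm from the base axis. Payload 4 kg.
Tool frame: the origin (TCP) lies midway between the tips of the shut fingers; the grasp point (between the pads) lies 19 mm behind it (bot.hold_point_z is the distance from the TCP to the grasp point, in mm); y points along the fingers, z is the direction in which the jaws open and shut, and the axes are right-handed (so a half turn about y gives the same grasp; the last joint's range is limited). The gripper opens to 85 mm and grips with 20 to 120 N. Pads are 22 mm wide; open, the fingers measure 114 mm over their backs; the gripper's body (76 mm by 85 mm) begins 54 mm behind the grasp point. The pads swing forward as they close: fully open they stand 13 mm farther back than shut.
Start: joints at [1.22, 0.087, 1.371, -0, 1.684, -0.103], TCP at [134.908, 533.214, 231.341] pointing down, gripper open.
Joint ranges: [-3.1, 3.1], [-0.76, 2.03], [0.27, 2.55], [-1.08, 4.22], [0.17, 2.65], [-2.57, 2.57]. Speed limits (rad/s): [2.79, 2.79, 3.14, 3.14, 3.14, 3.14].

INTERFACE

Orientations are given as a rotation vector (axis times angle).
In Python, from workcell import bot gives the robot as it stands. The module is installed in compiled form; this text tells all that it offers.
- The arm moves only by the tool send_rows, never from a script. Its argument "motion" is a list of rows, each a list of 3 entries, a list of its own where there are three numbers: the shift along the tool's x, y, z in mm, then the turn about the tool's y in degrees, then the finger opening in mm, from 0 to 85.4. A call has 1 to 8 rows; each row is the pose to reach, as a shift and turn from the pose commanded when the call began, along the tool's axes at that moment; what a row does not reach only later rows make up. A row lasts 1/12 s, in which the tool goes at most 41.7 mm and 7.16 degrees, less where a joint would pass 70% of its speed; a pose out of reach is approached as far as the arm can. A call with a gripper value outside its range is refused whole. The fingers move at their own pace and stop on an object; the grip force is fixed at half the most. Time passes only in rows, so rows that repeat a pose let the fingers close. It gives the time, the measured TCP pose, the force and the opening at its end, in the units of the state.
- bot.get_obs(): the state, without advancing time (a new reading comes with each control period).
- bot.grab_frame(name): name is "scene" or "top"; returns (picture, depth): 384x512x3 uint8, red, green, blue; 384x512 float32, mm along the optical axis (not along the pixel's ray), 0 where there is no reading.
- bot.camera_model(name): a dict with "camera_matrix" (3x3 intrinsics, pixels), "R" (3x3) and "t" (3): a world point X has camera coordinates R X + t. Camera axes: x right, y down, z forward; pixel columns grow to the right and rows downward; lengths in mm; the calibration is good to about 2 mm. A picture is of the moment at which its call begins. camera_model takes no time and is no camera call.
- bot.job_done(): hands the job in, once; it reports no verdict.
The state is a dict: "clock": time; "q": joint angles; "joint_velocities": joint speeds; "joint_torque": joint torques, N m; "eef_pos": TCP position; "eef_rot": TCP orientation; "contact_force": force on the tool from outside, world axes, zero at the start; "moment": the same for the moment, N m; "width": opening from 0.0 (shut) to 1.0 (fully open).
Only numpy, scipy, OpenCV 4.12 (cv2) and the standard library are available. Lean on these libraries where they do the work, as an engineer would, in place of code of your own. Each camera call takes 0.05 s, during which the arm holds its last target.

## Working session

There is one attempt and no reset: what is moved stays moved. The work goes in short steps, Python scripts to look and compute and a tool call to move; the robot and the scene stay as the last step left them, time stands still between calls to the robot, and variables do not carry over. Pictures are saved under pics/ and viewed, and the job is handed in when it is done.

Besides the shell and the picture viewer there is one more tool, called after "Call:" in YAML: its name, and indented under it one key for each argument. send_rows: Moves the arm, as the interface text tells. Its arguments: {"type":"object","properties":{"motion":{"type":"array"}},"required":["motion"]}

```bash
mkdir -p pics; ls; python3 - <<'E'
from workcell import bot
import numpy as np,cv2
print(bot.get_obs()); print(bot.hold_point_z)
for n in("scene","top"):
    p,d=bot.grab_frame(n); np.savez(f"{n}0.npz",p=p,d=d)
    cv2.imwrite(f"pics/{n}0.png",cv2.resize(p[:,:,::-1],(800,600),interpolation=cv2.INTER_CUBIC))
    print(n,bot.camera_model(n))
E
```

```text
pics
{'clock': 0.0, 'q': array([ 1.21990334e+00,  8.79743337e-02,  1.37230784e+00, -2.42061720e-05,
        1.68359579e+00, -1.03110274e-01]), 'joint_velocities': array([-0.00072927, -0.00077475, -0.00100143, -0.0001092 ,  0.00130483,
       -0.00235349]), 'joint_torque': array([-4.21821214e-04, -3.51856971e+01, -3.13274682e+01, -1.61761591e-04,
        1.07091255e-02,  2.20431212e-05]), 'eef_pos': array([134.73033493, 532.71291429, 230.10138083]), 'eef_rot': array([-1.56426369,  0.19496619, -0.19419326]), 'contact_force': array([ 0.21813857, -0.09216112, -0.24217139]), 'moment': array([-0.00438512, -0.0528149 ,  0.02805337]), 'width': 1.0056275411827829}
18.700000000000003
scene {'camera_matrix': array([[391.53329962,   0.        , 248.1990991 ],
       [  0.        , 391.53329962, 189.67673416],
       [  0.        ,   0.        ,   1.        ]]), 'R': array([[-0.67004607,  0.74220612, -0.01297463],
       [ 0.62412252,  0.55380823, -0.5511511 ],
       [-0.40188226, -0.37739439, -0.83430458]]), 't': array([ 335.52426865, -293.23212451, 1433.52010642])}
top {'camera_matrix': array([[355.08442272,   0.        , 250.65429562],
       [  0.        , 355.08442272, 192.86849681],
       [  0.        ,   0.        ,   1.        ]]), 'R': array([[-0.02256633, -0.99972668, -0.00610879],
       [-0.99562221,  0.02302721, -0.09058787],
       [ 0.09070377,  0.00403781, -0.99586973]]), 't': array([  37.9638122 ,  528.86995774, 1117.3025673 ])}
```

View pics/scene0.png

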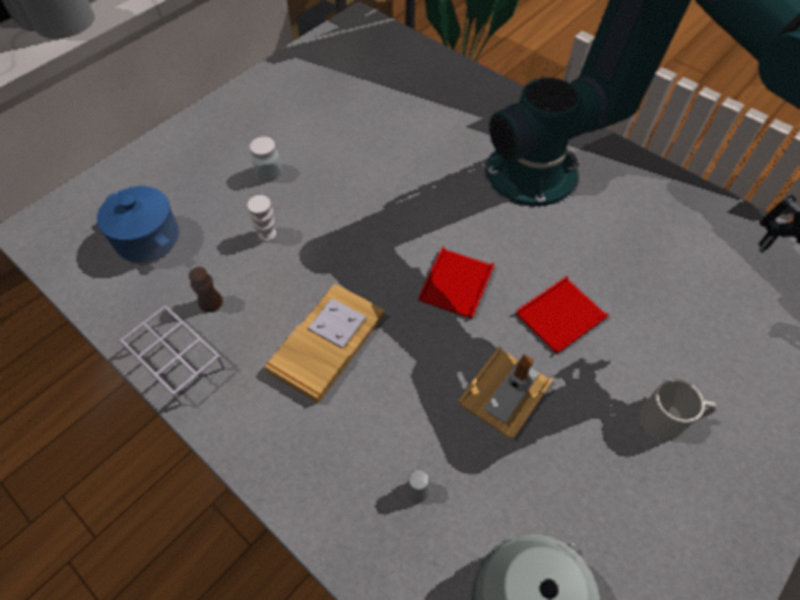

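View pics/top0.png

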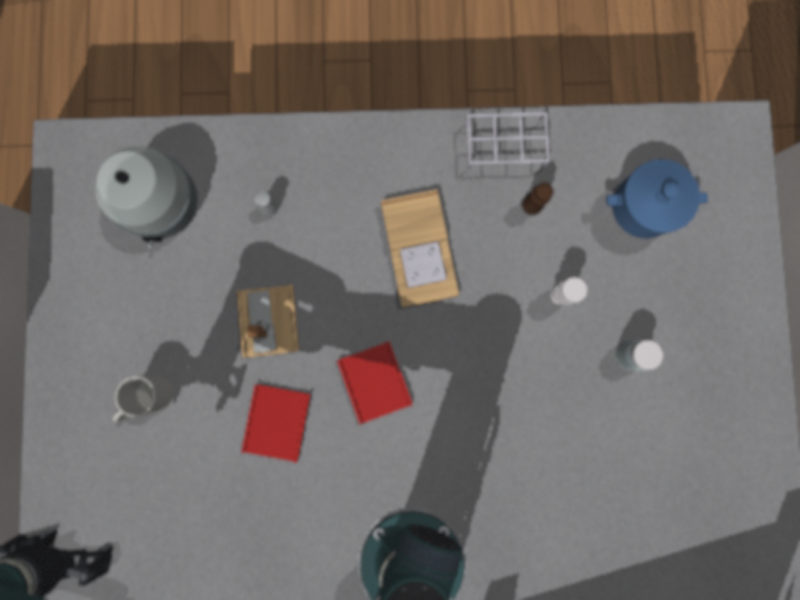

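The scene view shows the bamboo board at (325,340) with the plate on its low half at (337,322), and the bamboo rest with the lifter at (505,392), handle at (523,367). Things that could be mistaken for the rest are the red slabs at (457,283) and (562,314). The bamboo one is the rest. In the top view the rest is at (267,320) and the board at (420,245). Next I measure.

```bash
cat > h.py <<'E'
import numpy as np,cv2
from workcell import bot
def world(n,d):
    c=bot.camera_model(n);K=c["camera_matrix"];v,u=np.mgrid[:384,:512]
    P=np.stack([(u-K[0,2])/K[0,0]*d,(v-K[1,2])/K[1,1]*d,d],-1)
    W=(P-c["t"])@c["R"]; W[d<=0]=np.nan
    return W
def pix(n,X):
    c=bot.camera_model(n);p=c["camera_matrix"]@(c["R"]@np.array(X,float)+c["t"]);return p[:2]/p[2]
E
python3 - <<'E'
from h import *
for n,rois in(("top",[(235,115,300,200),(145,178,197,232)]),("scene",[(160,175,255,260),(285,215,360,285)])):
    z=np.load(n+"0.npz");p,d=z["p"],z["d"];W=world(n,d)
    for i,(a,b,c,e) in enumerate(rois):
        s=cv2.resize(p[b:e,a:c,::-1],None,fx=600/(c-a) if c-a>e-b else 600/(e-b),fy=600/(c-a) if c-a>e-b else 600/(e-b),interpolation=cv2.INTER_CUBIC)
        cv2.imwrite(f"pics/{n}_c{i}.png",s[:600])
        w=W[b:e,a:c].reshape(-1,3); print(n,i,s.shape)
        h,ed=np.histogram(w[:,2],bins=np.arange(-4,130,2)); print([(int(x),int(y)) for x,y in zip(ed,h) if y])
E
```

```text
top 0 (600, 459, 3)
[(-4, 558), (-2, 1050), (0, 750), (2, 340), (4, 63), (6, 12), (8, 3), (10, 1), (12, 4), (14, 43), (16, 142), (18, 262), (20, 225), (22, 158), (24, 356), (26, 626), (28, 468), (30, 200), (32, 43), (34, 4), (36, 7), (40, 1)]
top 1 (600, 578, 3)
[(-4, 303), (-2, 423), (0, 309), (2, 98), (4, 79), (6, 200), (8, 296), (10, 191), (12, 100), (14, 80), (16, 50), (18, 50), (20, 62), (22, 69), (24, 92), (26, 99), (28, 44), (30, 18), (32, 6), (36, 4), (40, 1), (42, 4), (44, 2), (46, 3), (48, 4), (50, 6), (52, 3), (54, 4), (56, 6), (58, 1), (60, 1), (62, 2), (64, 1), (66, 2), (68, 2), (70, 1), (72, 1), (74, 1), (78, 3), (80, 2), (82, 1), (84, 2), (86, 1), (88, 1), (90, 1), (94, 2), (96, 1), (98, 3), (100, 6), (102, 18), (104, 18), (106, 6)]
scene 0 (537, 600, 3)
[(-4, 1476), (-2, 1960), (0, 1028), (2, 227), (4, 40), (6, 24), (8, 22), (10, 21), (12, 38), (14, 79), (16, 214), (18, 251), (20, 152), (22, 222), (24, 585), (26, 730), (28, 354), (30, 79), (32, 23), (34, 11), (36, 2)]
scene 1 (560, 600, 3)
[(-4, 1022), (-2, 1182), (0, 522), (2, 117), (4, 147), (6, 335), (8, 434), (10, 189), (12, 108), (14, 86), (16, 42), (18, 32), (20, 39), (22, 75), (24, 137), (26, 127), (28, 48), (30, 5), (32, 3), (34, 2), (36, 3), (38, 2), (40, 5), (42, 5), (44, 3), (46, 7), (48, 4), (50, 18), (52, 15), (54, 8), (56, 3), (58, 3), (60, 4), (62, 1), (64, 3), (66, 5), (68, 1), (70, 2), (72, 5), (74, 2), (76, 4), (78, 3), (82, 6), (84, 2), (86, 3), (88, 2), (90, 5), (92, 3), (94, 4), (96, 1), (98, 4), (100, 9), (102, 27), (104, 18), (106, 1)]
```

View pics/top_c0.png

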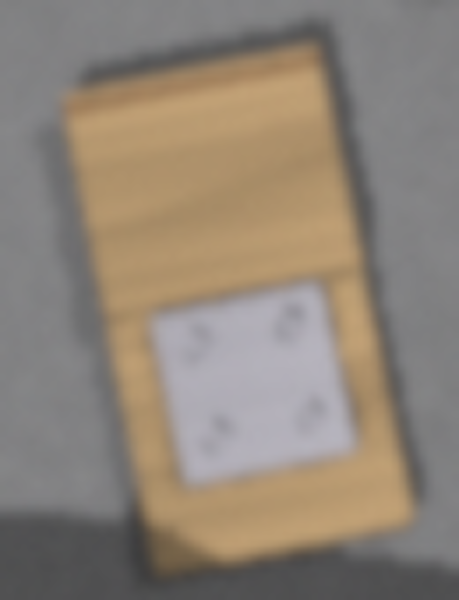

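View pics/top_c1.png

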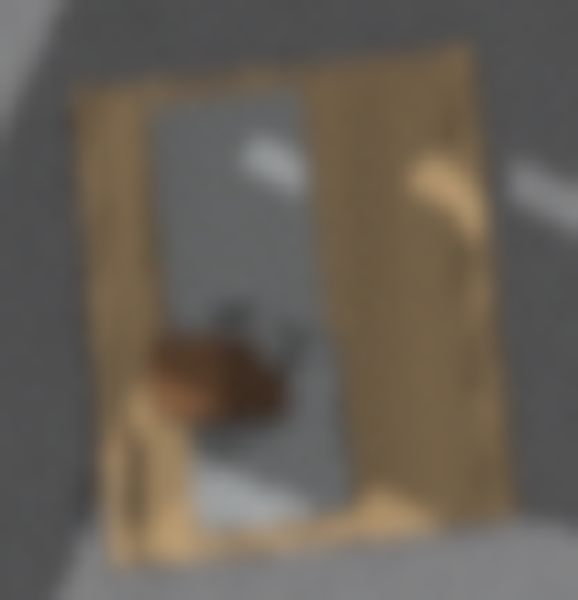

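View pics/scene_c1.png

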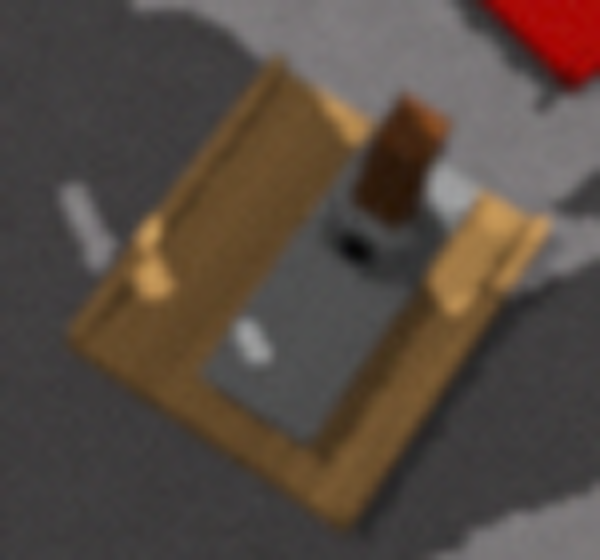

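View pics/scene_c0.png

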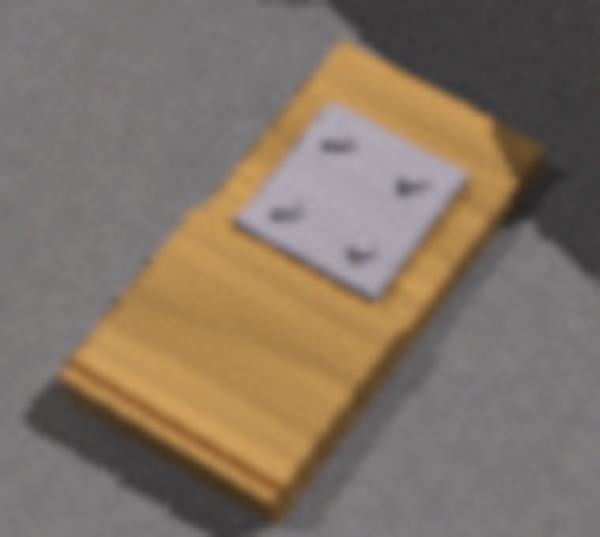

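```bash
cat > fit.py <<'E'
from h import *
from scipy.optimize import minimize
def box(x0,x1,y0,y1,z0,z1): return np.array([[x,y,z] for x in(x0,x1) for y in(y0,y1) for z in(z0,z1)],float)
S=8
def render(n,boxes,pose):
    x,y,a=pose;R=np.array([[np.cos(a),-np.sin(a),0],[np.sin(a),np.cos(a),0],[0,0,1]])
    m=np.zeros((384*4,512*4),np.uint8)
    for b in boxes:
        P=b@R.T+[x,y,0];uv=np.array([pix(n,p) for p in P])
        h=cv2.convexHull(((uv+.5)*4*16).astype(np.int32)-8)  # fractional bits
        cv2.fillConvexPoly(m,h,255,shift=4)
    return cv2.resize(m,(512,384),interpolation=cv2.INTER_AREA)/255.
def fit(ns,masks,boxes,p0,it=400):
    def f(p):
        q=[p[0],p[1],p[2]/100]
        return sum(np.abs(render(n,boxes,q)-m).sum() for n,m in zip(ns,masks))
    p=np.array([p0[0],p0[1],p0[2]*100])
    for s in(8,3):
        r=minimize(f,p,method="Nelder-Mead",options=dict(initial_simplex=np.vstack([p]+[p+s*np.eye(3)[i] for i in range(3)]),xatol=.05,fatol=.05,maxiter=it));p=r.x
    return np.array([p[0],p[1],p[2]/100]),r.fun
E
cat > run.py <<'E'
from fit import *
BO=[box(-120,0,-60,60,0,20),box(0,105,-60,60,0,28)]
PL=[box(-40,40,-40,40,23,28)]
RE=[box(-70,70,-58,58,0,10),box(-70,70,-58,-52,0,16),box(-70,70,52,58,0,16)]
M={}
for n,rb,rr in(("top",(235,115,300,200),(145,178,197,232)),("scene",(160,175,255,260),(285,215,360,285))):
    z=np.load(n+"0.npz");p=z["p"];W=world(n,z["d"])
    hsv=cv2.cvtColor(p,cv2.COLOR_RGB2HSV)
    sat=((hsv[...,1]>70)&(hsv[...,0]>8)&(hsv[...,0]<35)).astype(np.uint8)
    for k,(a,b,c,e) in(("b",rb),("r",rr)):
        r=np.zeros_like(sat);r[b:e,a:c]=1
        m=sat*r
        nlab,lab,st,_=cv2.connectedComponentsWithStats(m);m=(lab==1+np.argmax(st[1:,4])).astype(np.uint8)
        cs,_=cv2.findContours(m,cv2.RETR_EXTERNAL,cv2.CHAIN_APPROX_NONE)
        hull=cv2.fillConvexPoly(np.zeros_like(m),cv2.convexHull(max(cs,key=len)),1)
        full=cv2.fillPoly(np.zeros_like(m),[max(cs,key=len)],1)
        M[n,k]=full; M[n,k+"h"]=hull
        inner=(cv2.erode(hull,np.ones((3,3)))>0)&(hsv[...,1]<70)
        if k=="b":
            l,lab,st,_=cv2.connectedComponentsWithStats(inner.astype(np.uint8));pm=(lab==1+np.argmax(st[1:,4])).astype(np.uint8)
            cs,_=cv2.findContours(pm,cv2.RETR_EXTERNAL,cv2.CHAIN_APPROX_NONE)
            M[n,"p"]=cv2.fillPoly(np.zeros_like(pm),[max(cs,key=len)],1)
            w=W[M[n,"p"]>0];print(n,"plate centroid",np.nanmedian(w,0),"n",len(w))
            w=W[hull>0];print("board",np.nanmean(w,0))
        else:
            w=W[hull>0];print("rest",np.nanmean(w,0))
    v=p.copy()
    for k,col in(("b",(255,0,0)),("rh",(0,255,0)),("p",(0,0,255))):
        cs,_=cv2.findContours(M[n,k],cv2.RETR_EXTERNAL,cv2.CHAIN_APPROX_NONE);cv2.drawContours(v,cs,-1,col,1)
    cv2.imwrite(f"pics/m_{n}.png",cv2.resize(v[100:300,140:380,::-1],None,fx=3,fy=3,interpolation=cv2.INTER_NEAREST))
for name,k,B,p0 in(("board","b",BO,(550,0,.15)),("plate","p",PL,(520,-20,.15)),("rest","rh",RE,(430,230,.1))):
    p0=list(p0)
    w=world("top",np.load("top0.npz")["d"])[M["top",k]>0];p0[:2]=np.nanmean(w,0)[:2]
    for ns in(["top"],["scene"],["top","scene"]):
        print(name,ns,*[np.round(x,4) for x in fit(ns,[M[n,k] for n in ns],B,p0)])
E
python3 run.py
```

```text
top plate centroid [605.45201883 -39.27370415  27.0280482 ] n 699
board [640.34692534 -33.686479    23.8544306 ]
rest [498.26049177 253.93693231  10.65409833]
scene plate centroid [606.69952319 -37.53256828  26.42010506] n 637
board [649.70747595 -26.97077289  22.18115772]
rest [501.93119862 288.96707973  17.5608329 ]
board ['top'] [ 6.490146e+02 -3.274570e+01  1.711000e-01] 60.2314Traceback (most recent call last):
  File "run.py", line 35, in <module>
    print(name,ns,*[np.round(x,4) for x in fit(ns,[M[n,k] for n in ns],B,p0)])
                                           ~~~^^^^^^^^^^^^^^^^^^^^^^^^^^^^^^
  File "fit.py", line 19, in fit
    r=minimize(f,p,method="Nelder-Mead",options=dict(initial_simplex=np.vstack([p]+[p+s*np.eye(3)[i] for i in range(3)]),xatol=.05,fatol=.05,maxiter=it));p=r.x
    res = _minimize_neldermead(fun, x0, args, callback, bounds=bounds,
                               **options)
    fxc = func(xc)
    fx = function(np.copy(x), *(wrapper_args + args))
  File "fit.py", line 16, in f
    return sum(np.abs(render(n,boxes,q)-m).sum() for n,m in zip(ns,masks))
  File "fit.py", line 16, in <genexpr>
    return sum(np.abs(render(n,boxes,q)-m).sum() for n,m in zip(ns,masks))
                      ~~~~~~^^^^^^^^^^^
  File "fit.py", line 9, in render
    P=b@R.T+[x,y,0];uv=np.array([pix(n,p) for p in P])
                                 ~~~^^^^^
  File "h.py", line 9, in pix
    c=bot.camera_model(n);p=c["camera_matrix"]@(c["R"]@np.array(X,float)+c["t"]);return p[:2]/p[2]
ValueError: time passes only in moves, steps and waits
```

```bash
python3 - <<'E'
from workcell import bot
import pickle
pickle.dump({n:bot.camera_model(n) for n in("top","scene")},open("cam.pkl","wb"))
print(bot.get_obs()["clock"])
E
cat > h.py <<'E'
import numpy as np,cv2,pickle
C=pickle.load(open("cam.pkl","rb"))
def world(n,d):
    c=C[n];K=c["camera_matrix"];v,u=np.mgrid[:384,:512]
    P=np.stack([(u-K[0,2])/K[0,0]*d,(v-K[1,2])/K[1,1]*d,d],-1)
    W=(P-c["t"])@c["R"]; W[d<=0]=np.nan
    return W
def pix(n,X):
    c=C[n];p=c["camera_matrix"]@(c["R"]@np.array(X,float)+c["t"]);return p[:2]/p[2]
E
python3 run.py
```

```text
0.1
top plate centroid [605.45201883 -39.27370415  27.0280482 ] n 699
board [640.34692534 -33.686479    23.8544306 ]
rest [498.26049177 253.93693231  10.65409833]
scene plate centroid [606.69952319 -37.53256828  26.42010506] n 637
board [649.70747595 -26.97077289  22.18115772]
rest [501.93119862 288.96707973  17.5608329 ]
board ['top'] [ 6.490146e+02 -3.274570e+01  1.711000e-01] 60.2314
board ['scene'] [ 6.487337e+02 -3.159850e+01  1.688000e-01] 57.6902
board ['top', 'scene'] [ 6.489482e+02 -3.217240e+01  1.724000e-01] 127.9882
plate ['top'] [ 6.060751e+02 -3.939190e+01  2.024000e-01] 68.9255
plate ['scene'] [ 6.055409e+02 -3.886840e+01  1.773000e-01] 24.0471
plate ['top', 'scene'] [ 6.055517e+02 -3.888150e+01  1.772000e-01] 94.5333
rest ['top'] [ 5.000757e+02  2.589110e+02 -8.200000e-03] 859.5294
rest ['scene'] [4.971687e+02 2.869985e+02 8.050000e-02] 180.2471
rest ['top', 'scene'] [4.97524e+02 2.85710e+02 7.50000e-02] 1063.6588
```

```bash
python3 -c "
import cv2,numpy as np
a=cv2.imread('pics/m_top.png');b=cv2.imread('pics/m_scene.png');print(a.shape)"
```

```text
(600, 720, 3)
```

View pics/m_scene.png

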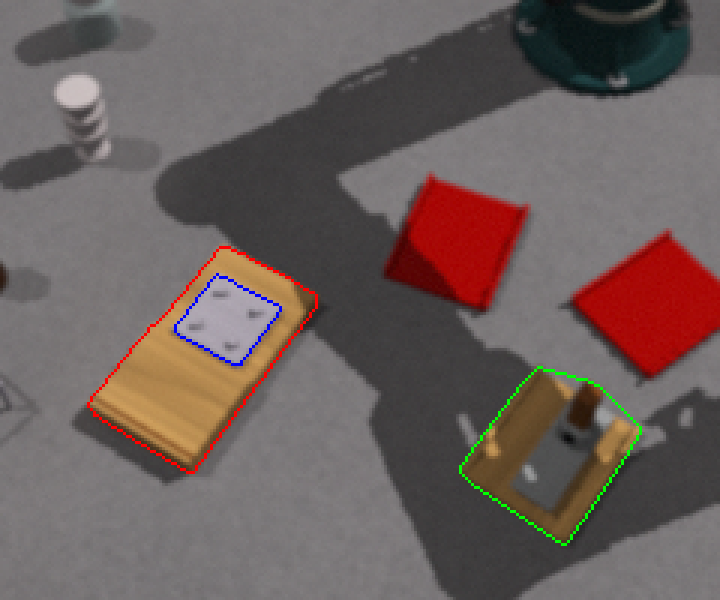

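View pics/m_top.png

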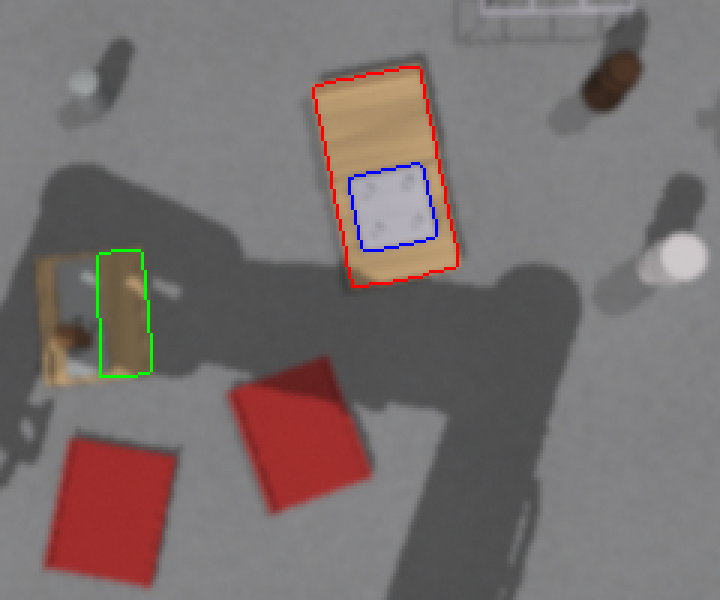

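```bash
cat > run2.py <<'E'
from fit import *
RE=[box(-70,70,-58,58,0,10),box(-70,70,-58,-52,0,16),box(-70,70,52,58,0,16)]
M={}
for n,(a,b,c,e),cut in(("top",(145,178,197,232),0),("scene",(285,215,360,285),0)):
    z=np.load(n+"0.npz");p=z["p"];W=world(n,z["d"]);hsv=cv2.cvtColor(p,cv2.COLOR_RGB2HSV)
    r=np.zeros((384,512),np.uint8);r[b:e,a:c]=1
    m=((hsv[...,1]>60)&(hsv[...,0]>8)&(hsv[...,0]<35)).astype(np.uint8)*r
    m[np.nan_to_num(W[...,2],nan=0)>32]=0
    m=cv2.morphologyEx(m,cv2.MORPH_OPEN,np.ones((2,2),np.uint8))
    M[n]=cv2.fillConvexPoly(np.zeros_like(m),cv2.convexHull(cv2.findNonZero(m)),1)
    w=W[b:e,a:c].reshape(-1,3);hs=hsv[b:e,a:c].reshape(-1,3)
    t=w[w[:,2]>98];print(n,"handle top",np.median(t,0),t.mean(0),len(t))
    g=w[(hs[:,1]<50)&(w[:,2]>20)&(w[:,2]<34)]
    ctr,sz,ang=cv2.minAreaRect(g[:,:2].astype(np.float32));print("blade",np.median(g,0),ctr,sz,ang,len(g))
    tb=w[(abs(w[:,2])<8)&(hs[:,1]<40)];print("table z",np.median(tb[:,2]))
    rs=w[(hs[:,1]>70)&(w[:,2]>4)&(w[:,2]<14)];print("rest top z",np.median(rs[:,2]))
for ns in(["top"],["scene"],["top","scene"]):
    print(ns,*[np.round(x,4) for x in fit(ns,[M[n] for n in ns],RE,(497,286,.08))])
E
python3 run2.py
```

```text
top handle top [474.20943304 293.35758844 103.90516941] [474.60934016 293.0266019  103.89016148] 51
blade [512.74543098 294.85904959  25.36172871] (497.1342468261719, 296.1334533691406) (123.28608703613281, 44.73823928833008) 6.256692409515381 381
table z -0.9504329817345554
rest top z 9.002412963349293
scene handle top [475.56239018 295.40548769 103.21758364] [475.42553281 295.51563442 103.03853702] 59
blade [518.60784125 301.177916    25.55578309] (496.7445983886719, 297.50274658203125) (123.10009002685547, 42.92460632324219) 4.512267589569092 410
table z -1.6914558127027735
rest top z 8.506311057549855
['top'] [4.939490e+02 2.826056e+02 8.640000e-02] 53.6275
['scene'] [4.985760e+02 2.915328e+02 8.270000e-02] 108.6196
['top', 'scene'] [4.960267e+02 2.874745e+02 9.390000e-02] 350.1333
```

```bash
cat > run3.py <<'E'
from fit import *
RE=[box(-70,70,-58,58,0,10),box(-70,70,-58,-52,0,16),box(-70,70,52,58,0,16)]
LI=lambda u:[box(-40,14,-22,22,10,22),box(14,84,-22,22,10+u,12+u),box(-11,11,-10,10,22,105)]
P=dict(top=(494,282.6,.0864),scene=(497.2,287,.0805))
out=[]
for n,(a,b,c,e) in(("top",(145,178,197,232)),("scene",(285,215,360,285))):
    z=np.load(n+"0.npz");p=cv2.resize(z["p"],None,fx=8,fy=8,interpolation=cv2.INTER_CUBIC)
    for pose,B,col in((P["top"],RE,(0,255,0)),(P["scene"],RE,(0,0,255)),((475,294.5,.095),LI(14.5),(255,0,255))):
        x,y,t=pose;R=np.array([[np.cos(t),-np.sin(t),0],[np.sin(t),np.cos(t),0],[0,0,1]])
        for bx in B:
            uv=np.array([pix(n,q) for q in bx@R.T+[x,y,0]]);h=cv2.convexHull(((uv+.5)*8).astype(np.int32));cv2.polylines(p,[h],True,col,1)
    out.append(p[b*8:e*8,a*8:c*8,::-1])
    W=world(n,z["d"]).reshape(-1,3);t=.095
    L=(W-[475,294.5,0])@np.array([[np.cos(t),-np.sin(t),0],[np.sin(t),np.cos(t),0],[0,0,1]])
    for lo,hi in((-36,-16),(24,40),(40,60),(60,80)):
        s=(L[:,0]>lo)&(L[:,0]<hi)&(abs(L[:,1])<16)&(L[:,2]<40);print(n,lo,hi,np.nanmedian(L[s,2]),s.sum())
    s=(abs(L[:,0]-20)<60)&(L[:,1]<-32)&(L[:,1]>-55);print("rest",np.nanmedian(L[s,2]))
    cv2.imwrite(f"pics/ov_{n}.png",out[-1][:600,:800])
E
python3 run3.py
```

```text
top -36 -16 21.360907900198292 63
top 24 40 26.688458075275495 51
top 40 60 26.759833983334424 63
top 60 80 26.072358136983173 59
rest 9.164431539522393
scene -36 -16 20.71734964703954 21
scene 24 40 25.643408013164702 54
scene 40 60 25.555630753130842 81
scene 60 80 25.86876190719827 93
rest 8.303622113935685
```

View pics/ov_top.png

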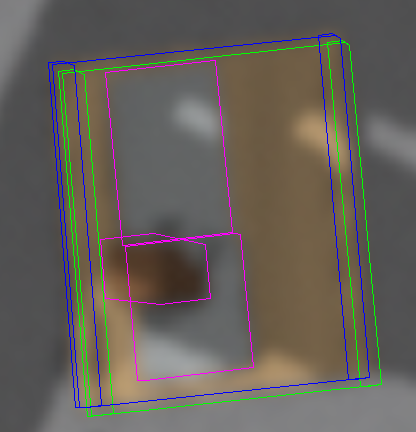

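View pics/ov_scene.png

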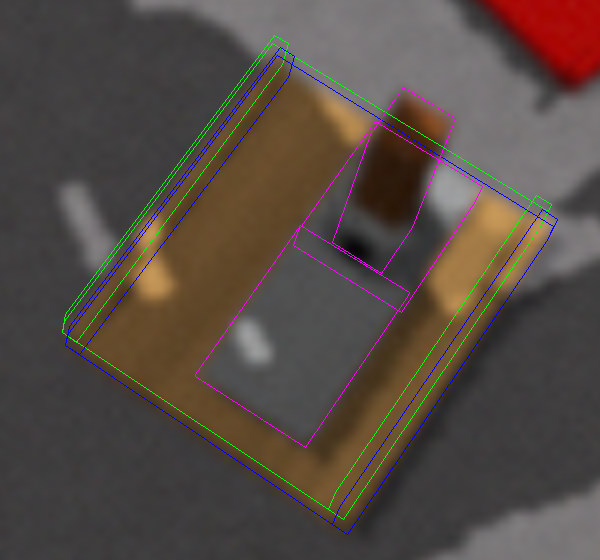

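```bash
python3 - <<'E'
from workcell import bot
from scipy.spatial.transform import Rotation as R
import numpy as np
o=bot.get_obs();M=R.from_rotvec(o["eef_rot"]).as_matrix();print(M.round(4),o["eef_pos"])
for n in "xyz": print(n,np.degrees(np.arctan2(M[1,"xyz".index(n)],M[0,"xyz".index(n)])))
E
```

```text
[[ 9.695e-01 -7.000e-04  2.452e-01]
 [-2.452e-01 -1.900e-03  9.695e-01]
 [-2.000e-04 -1.000e+00 -2.000e-03]] [134.73408473 532.76914384 230.24224716]
x -14.196201759305888
y -109.19068616677828
z 75.80381853631467
```

```bash
cat > st.py <<'E'
# commanded-pose bookkeeping: python3 st.py plan x y z yawdeg | apply dx dy dz turn
import sys,json,os,numpy as np
F="st.json"
s=json.load(open(F)) if os.path.exists(F) else [134.908,533.214,231.341,-14.196]
def ax(a): 
    a=np.radians(a);return np.array([[np.cos(a),np.sin(a),0],[0,0,-1],[-np.sin(a),np.cos(a),0]])
a=[float(v) for v in sys.argv[2:]]
A=ax(s[3])
if sys.argv[1]=="plan": print("shift",(A@(np.array(a[:3])-s[:3])).round(1),"turn",round(s[3]-a[3],2))
else:
    p=np.array(s[:3])+A.T@np.array(a[:3]);s=[*p,s[3]-a[3]];json.dump([float(v) for v in s],open(F,"w"));print("cmd",np.round(s,2))
    from workcell import bot
    from scipy.spatial.transform import Rotation as R
    o=bot.get_obs();M=R.from_rotvec(o["eef_rot"]).as_matrix()
    print("t",round(o["clock"],2),"pos",o["eef_pos"].round(2),"yawx",np.degrees(np.arctan2(M[1,0],M[0,0])).round(2),"tooly",M[:,1].round(4),"F",o["contact_force"].round(2),"w",round(o["width"]*85.4,1))
E
python3 st.py plan 473.5 294.4 170 -84.6
```

```text
shift [ 386.8   61.3 -148.5] turn 70.4
```

Call:
send_rows:
  motion:
    - [[387,40,-148.5],70.4,85]
    - [[387,40,-148.5],70.4,85]
    - [[387,40,-148.5],70.4,85]
    - [[387,40,-148.5],70.4,60]
    - [[387,40,-148.5],70.4,60]
    - [[387,40,-148.5],70.4,50]
    - [[387,40,-148.5],70.4,50]
    - [[387,40,-148.5],70.4,50]

```text
clock: 0.77
eef_pos: [407.2, 340.4, 198.6]
eef_rot: [-1.343, 0.973, -0.972]
contact_force: [0.0, 1.4, 0.0]
width: 0.584
```

```bash
python3 st.py apply 387 40 -148.5 70.4; python3 st.py plan 473.5 294.4 100 -84.6
```

```text
cmd [473.67 294.34 191.34 -84.6 ]
t 0.77 pos [407.15 340.38 198.64] yawx -71.85 tooly [-6.e-04 -2.e-04 -1.e+00] F [0.02 1.44 0.  ] w 49.8
shift [-0.1 91.3 -0.2] turn 0.0
```

```bash
echo '[406.6,341.6,199.3,-71.48]'>st.json;  python3 st.py plan 473.5 294.4 140 -84.6
```

```text
shift [66.  59.3 48.4] turn 13.12
```

Call:
send_rows:
  motion:
    - [[33,20,24.2],6.6,50]
    - [[66,40,48.4],13.1,50]
    - [[66,59,48.4],13.1,50]
    - [[66,59,48.4],13.1,50]
    - [[66,59,48.4],13.1,50]
    - [[66,59,48.4],13.1,50]

```text
clock: 1.27
eef_pos: [472.4, 295.6, 141.1]
eef_rot: [-1.252, 1.139, -1.138]
contact_force: [-0.6, 0.3, 0.8]
width: 0.587
```

```bash
python3 st.py apply 66 59 48.4 13.1; python3 - <<'E'
from h import *
from workcell import bot
for n,(a,b,c,e) in(("top",(130,150,220,240)),("scene",(270,170,380,290))):
    p,d=bot.grab_frame(n);cv2.imwrite(f"pics/ap_{n}.png",cv2.resize(p[b:e,a:c,::-1],None,fx=5,fy=5,interpolation=cv2.INTER_CUBIC))
E
```

```text
cmd [473.46 294.39 140.3  -84.58]
t 1.27 pos [472.44 295.58 141.1 ] yawx -84.53 tooly [ 1.e-04  8.e-04 -1.e+00] F [-0.6   0.26  0.75] w 50.1
```

View pics/ap_scene.png

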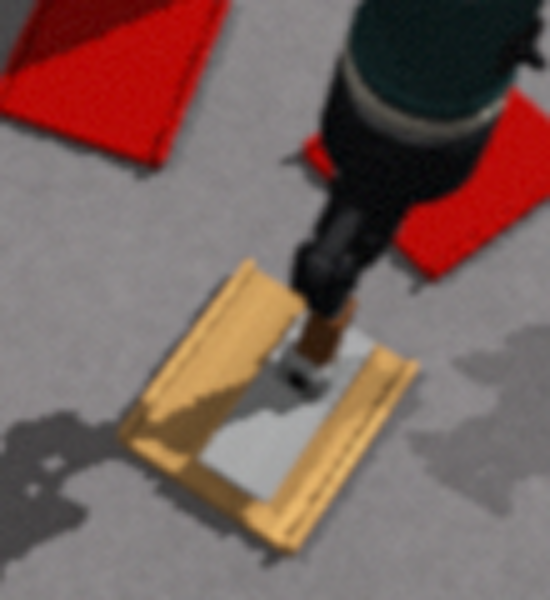

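Call:
send_rows:
  motion:
    - [[0,20,0],0,50]
    - [[0,40,0],0,50]
    - [[0,55,0],0,50]
    - [[0,68,0],0,50]
    - [[0,76,0],0,50]
    - [[0,76,0],0,50]
    - [[0,76,0],0,50]

```text
clock: 1.95
eef_pos: [472.9, 295.6, 65.3]
eef_rot: [-1.252, 1.138, -1.139]
contact_force: [-0.3, -0.1, -0.0]
width: 0.584
```

```bash
python3 st.py apply 0 76 0 0
```

```text
cmd [473.46 294.39  64.3  -84.58]
t 1.95 pos [472.87 295.57  65.28] yawx -84.52 tooly [ 1.1e-03  7.0e-04 -1.0e+00] F [-0.35 -0.13 -0.03] w 49.8
```

Call:
send_rows:
  motion:
    - [[0,0,0],0,40]
    - [[0,0,0],0,34]
    - [[0,0,0],0,30]
    - [[0,0,0],0,27]
    - [[0,0,0],0,25]
    - [[0,0,0],0,23]
    - [[0,0,0],0,15]
    - [[0,0,0],0,10]

```text
clock: 2.62
eef_pos: [473.2, 294.8, 64.6]
eef_rot: [-1.252, 1.139, -1.14]
contact_force: [0.1, -0.3, 1.5]
width: 0.246
```

```bash
echo '[472.87,295.57,65.3,-84.58]'>st.json; python3 st.py apply 0 0 0 0; python3 - <<'E'
from h import *
from workcell import bot
for n,(a,b,c,e) in(("top",(130,150,220,240)),("scene",(270,170,380,290))):
    p,d=bot.grab_frame(n);cv2.imwrite(f"pics/gr_{n}.png",cv2.resize(p[b:e,a:c,::-1],None,fx=5,fy=5,interpolation=cv2.INTER_CUBIC))
E
```

```text
cmd [472.87 295.57  65.3  -84.58]
t 2.62 pos [473.23 294.8   64.59] yawx -84.6 tooly [ 7.e-04  3.e-04 -1.e+00] F [ 0.08 -0.31  1.51] w 21.0
```

View pics/gr_scene.png

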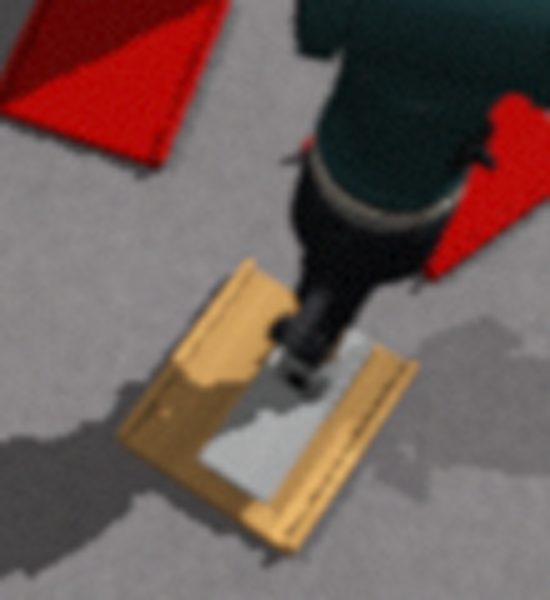

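```bash
echo '[473.4,294.5,64.3,-84.58]'>st.json; python3 st.py plan 467.6 -62.9 140 -80
```

```text
shift [355.3 -75.7 -39.5] turn -4.58
```

Call:
send_rows:
  motion:
    - [[0,-3,0],0,10]
    - [[0,-10,0],0,10]
    - [[0,-22,0],0,10]
    - [[0,-36,0],0,10]
    - [[0,-52,0],0,10]
    - [[0,-66,0],0,10]
    - [[0,-76,0],0,10]
    - [[0,-76,0],0,10]

```text
clock: 3.38
eef_pos: [474.5, 295.6, 144.1]
eef_rot: [-1.246, 1.136, -1.14]
contact_force: [0.3, 0.3, -1.7]
width: 0.25
```

```bash
python3 st.py apply 0 -76 0 0; python3 st.py plan 467.6 -62.9 140 -80; python3 - <<'E'
from h import *
from workcell import bot
for n,(a,b,c,e) in(("top",(130,150,220,240)),("scene",(270,170,380,290))):
    p,d=bot.grab_frame(n);np.savez(f"{n}1.npz",p=p,d=d);cv2.imwrite(f"pics/li_{n}.png",cv2.resize(p[b:e,a:c,::-1],None,fx=5,fy=5,interpolation=cv2.INTER_CUBIC))
E
```

```text
cmd [473.4  294.5  140.3  -84.58]
t 3.38 pos [474.47 295.63 144.12] yawx -84.59 tooly [ 0.0057  0.0029 -1.    ] F [ 0.34  0.3  -1.68] w 21.4
shift [ 3.553e+02  3.000e-01 -3.950e+01] turn -4.58
```

View pics/li_scene.png

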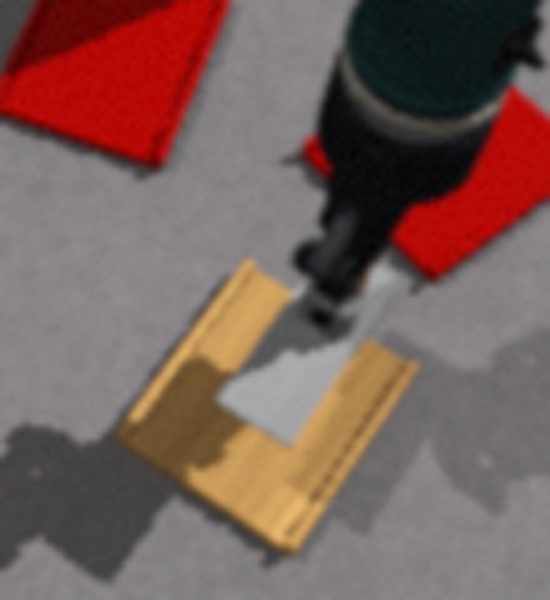

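The lifter hangs level in the grip and is clear of the rest. I now carry it to the board.

Call:
send_rows:
  motion:
    - [[20,0,-2],-0.5,10]
    - [[60,0,-6.7],-1,10]
    - [[100,0,-11],-1.5,10]
    - [[140,0,-15.6],-2,10]
    - [[180,0,-20],-2.5,10]
    - [[220,0,-24.5],-3,10]
    - [[260,0,-29],-3.5,10]
    - [[295,0,-32.8],-4,10]

```text
clock: 4.15
eef_pos: [466.6, -4.2, 138.9]
eef_rot: [-1.284, 1.089, -1.086]
contact_force: [0.7, -0.5, -2.0]
width: 0.249
```

```bash
python3 st.py apply 295 0 -32.8 -4; python3 st.py plan 467.6 -62.9 100 -80
```

```text
cmd [468.61  -2.28 140.3  -80.58]
t 4.15 pos [466.64  -4.19 138.92] yawx -80.6 tooly [-2.5e-03 -2.0e-04 -1.0e+00] F [ 0.67 -0.55 -1.95] w 21.2
shift [ 59.6  40.3 -10.9] turn -0.58
```

Call:
send_rows:
  motion:
    - [[30,0,-5],-0.3,10]
    - [[50,10,-9],-0.6,10]
    - [[59.6,25,-10.9],-0.6,10]
    - [[59.6,40,-10.9],-0.6,10]
    - [[59.6,40,-10.9],-0.6,10]
    - [[59.6,40,-10.9],-0.6,10]
    - [[59.6,40,-10.9],-0.6,10]
    - [[59.6,40,-10.9],-0.6,10]

```text
clock: 4.82
eef_pos: [467.6, -62.2, 101.2]
eef_rot: [-1.286, 1.078, -1.08]
contact_force: [0.0, -0.5, -1.3]
width: 0.248
```

```bash
python3 st.py apply 59.6 40 -10.9 -0.6; python3 - <<'E'
from h import *
from workcell import bot
for n,(a,b,c,e) in(("top",(215,115,315,215)),("scene",(180,150,290,250))):
    p,d=bot.grab_frame(n);np.savez(f"{n}2.npz",p=p,d=d);cv2.imwrite(f"pics/ab_{n}.png",cv2.resize(p[b:e,a:c,::-1],None,fx=6,fy=6,interpolation=cv2.INTER_CUBIC))
o=bot.get_obs();print(o["eef_pos"],o["contact_force"],o["moment"])
E
```

```text
cmd [467.61 -62.86 100.3  -79.98]
t 4.82 pos [467.64 -62.24 101.16] yawx -79.94 tooly [ 1.5e-03 -2.0e-04 -1.0e+00] F [ 0.02 -0.5  -1.31] w 21.1
[467.7236095  -62.25789705 101.32817662] [-0.3230889  -0.06461322 -2.45492387] [ 0.01188133  0.0038355  -0.05343966]
```

View pics/ab_scene.png

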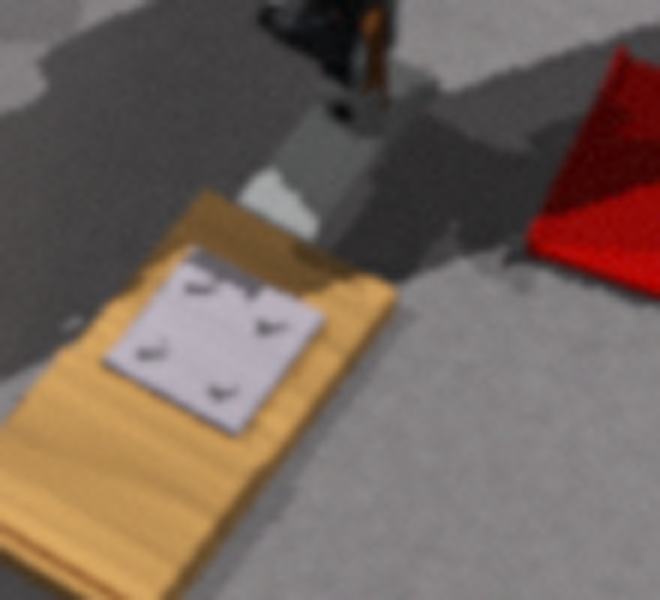

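View pics/ab_top.png

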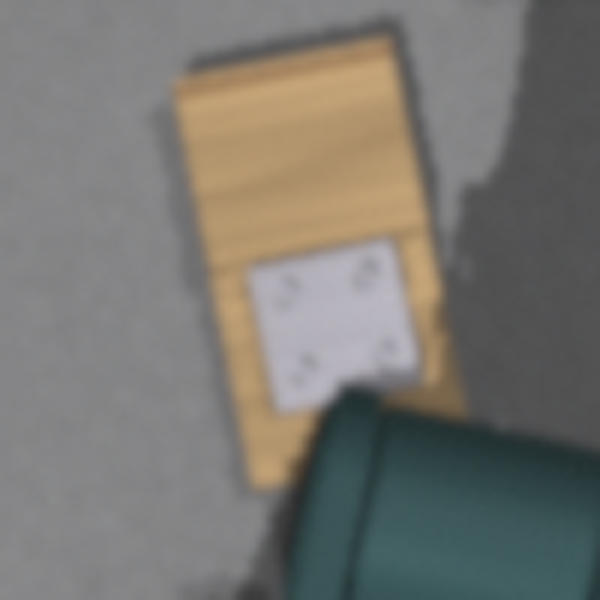

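```bash
python3 - <<'E'
from h import *
z=np.load("scene2.npz");W=world("scene",z["d"]).reshape(-1,3)
t=np.radians(10.02);L=(W-[467.7,-62.5,0])@np.array([[np.cos(t),-np.sin(t),0],[np.sin(t),np.cos(t),0],[0,0,1]])
s=(L[:,0]>20)&(L[:,0]<95)&(abs(L[:,1])<30)&(L[:,2]>45)&(L[:,2]<80);P=L[s]
print(len(P),np.median(P,0),P[:,0].max(),np.sort(P[:,0])[-8:],np.percentile(P[:,1],[1,99]))
q=P[(P[:,0]>28)&(P[:,0]<82)&(abs(P[:,1])<20)]
A=np.c_[q[:,:2],np.ones(len(q))];c=np.linalg.lstsq(A,q[:,2],rcond=None)[0];print("slope x,y deg",np.degrees(c[:2]),"z0",c[2], "zmid", c@[55,0,1],"std",np.std(q[:,2]-A@c))
E
```

```text
257 [52.46974653  1.38579494 63.20426264] 85.05746393163587 [82.82083637 82.92105431 83.22794574 84.2091568  84.62529538 84.71110893
 84.88231052 85.05746393] [-21.06584612  22.90833993]
slope x,y deg [ 1.21444334 -0.09467006] z0 61.92048942716469 zmid 63.08627134216003 std 1.9616024231653972
```

Call:
send_rows:
  motion:
    - [[0,10,0],0,10]
    - [[0,20,0],0,10]
    - [[0,28,0],0,10]
    - [[0,34,0],0,10]
    - [[0,36,0],0,10]
    - [[0,36,0],0,10]
    - [[0,36,0],0,10]
    - [[0,36,0],0,10]

```text
clock: 5.58
eef_pos: [467.5, -62.7, 64.7]
eef_rot: [-1.286, 1.079, -1.08]
contact_force: [0.2, -0.3, -1.7]
width: 0.247
```

```bash
python3 st.py apply 0 36 0 0;python3 - <<'E'
from h import *
from workcell import bot
for n,(a,b,c,e) in(("scene",(180,150,290,250)),):
    p,d=bot.grab_frame(n);np.savez(f"{n}3.npz",p=p,d=d);cv2.imwrite(f"pics/ac_{n}.png",cv2.resize(p[b:e,a:c,::-1],None,fx=6,fy=6,interpolation=cv2.INTER_CUBIC))
    o=bot.get_obs();print(o["eef_pos"],o["contact_force"],o["moment"])
E
```

```text
cmd [467.61 -62.86  64.3  -79.98]
t 5.58 pos [467.45 -62.7   64.7 ] yawx -80.0 tooly [ 9.e-04 -1.e-04 -1.e+00] F [ 0.15 -0.27 -1.72] w 21.1
[467.4825133  -62.69603485  64.79675148] [-0.13708447 -0.04736262 -1.62842738] [-0.05517155  0.04614904  0.05734664]
```

View pics/ac_scene.png

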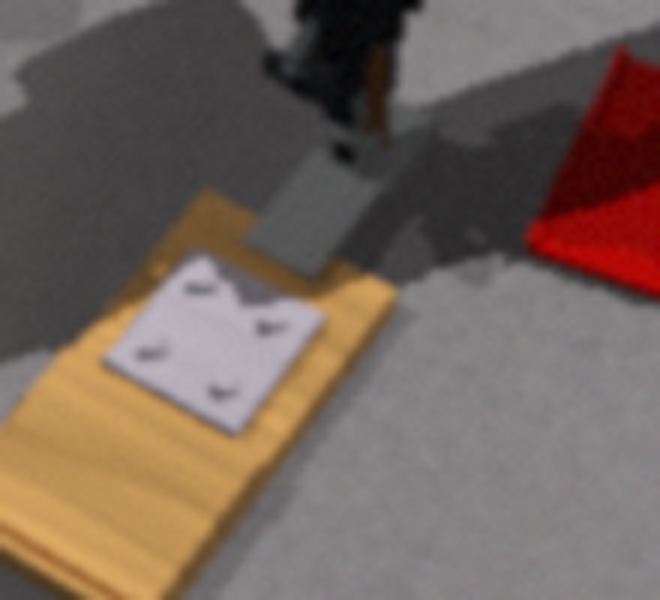

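Call:
send_rows:
  motion:
    - [[0,1.5,0],0,10]
    - [[0,3,0],0,10]
    - [[0,3,0],0,10]
    - [[0,3,0],0,10]
    - [[0,3,0],0,10]

```text
clock: 6.05
eef_pos: [467.1, -62.6, 61.3]
eef_rot: [-1.287, 1.08, -1.08]
contact_force: [0.5, -0.7, -1.4]
width: 0.251
```

Call:
send_rows:
  motion:
    - [[0,0.5,0],0,10]
    - [[0,1,0],0,10]
    - [[0,1,0],0,10]
    - [[0,1,0],0,10]

```text
clock: 6.38
eef_pos: [467.0, -62.5, 60.2]
eef_rot: [-1.287, 1.08, -1.079]
contact_force: [0.3, -0.0, -2.7]
width: 0.253
```

Call:
send_rows:
  motion:
    - [[0,0.5,0],0,10]
    - [[0,0.5,0],0,10]
    - [[0,0.5,0],0,10]
    - [[0,0.5,0],0,10]

```text
clock: 6.72
eef_pos: [467.0, -62.6, 59.8]
eef_rot: [-1.287, 1.08, -1.08]
contact_force: [0.8, 0.0, -2.4]
width: 0.248
```

Call:
send_rows:
  motion:
    - [[0,0.5,0],0,10]
    - [[0,0.5,0],0,10]
    - [[0,0.5,0],0,10]
    - [[0,0.5,0],0,10]

```text
clock: 7.05
eef_pos: [467.0, -62.5, 59.3]
eef_rot: [-1.287, 1.08, -1.08]
contact_force: [-1.1, -0.4, -1.7]
width: 0.252
```

```bash
python3 st.py apply 0 5 0 0
```

```text
cmd [467.61 -62.86  59.3  -79.98]
t 7.05 pos [467.03 -62.55  59.27] yawx -80.0 tooly [-0.e+00  1.e-04 -1.e+00] F [-1.07 -0.41 -1.65] w 21.5
```

Call:
send_rows:
  motion:
    - [[0,0.5,0],0,10]
    - [[0,0.5,0],0,10]
    - [[0,0.5,0],0,10]
    - [[0,0.5,0],0,10]

```text
clock: 7.38
eef_pos: [467.1, -62.6, 58.9]
eef_rot: [-1.287, 1.079, -1.08]
contact_force: [-0.4, -0.4, -0.5]
width: 0.249
```

```bash
python3 st.py apply 0 0.5 0 0
```

```text
cmd [467.61 -62.86  58.8  -79.98]
t 7.38 pos [467.12 -62.6   58.91] yawx -79.99 tooly [ 3.e-04 -0.e+00 -1.e+00] F [-0.36 -0.39 -0.5 ] w 21.3
```

Call:
send_rows:
  motion:
    - [[0,0.3,0],0,10]
    - [[0,0.3,0],0,10]
    - [[0,0.3,0],0,10]
    - [[0,0.3,0],0,10]

```text
clock: 7.72
eef_pos: [467.1, -62.6, 58.8]
eef_rot: [-1.287, 1.079, -1.08]
contact_force: [-0.9, 0.2, 1.3]
width: 0.251
```

```bash
python3 st.py apply 0 0.3 0 0; python3 -c "
from workcell import bot
for i in range(3):
  o=bot.get_obs();print(o['contact_force'],o['moment'],o['eef_pos'])
  bot.grab_frame('scene')"
```

```text
cmd [467.61 -62.86  58.5  -79.98]
t 7.72 pos [467.1  -62.61  58.79] yawx -79.99 tooly [ 2.e-04 -0.e+00 -1.e+00] F [-0.88  0.19  1.28] w 21.5
[-0.88236358  0.18878411  1.27523608] [ 0.03434608  0.09202141 -0.02402504] [467.09615573 -62.60808923  58.7874739 ]
[-2.16337936  0.05497257  2.04664096] [0.01003017 0.17965678 0.02791104] [467.14587618 -62.60536215  58.81235904]
[-0.58861613  0.59625113  1.9895595 ] [0.05648314 0.1349786  0.01784666] [467.13109399 -62.63468613  58.79311808]
```

Call:
send_rows:
  motion:
    - [[0,-0.2,2],0,10]
    - [[0,-0.2,4],0,10]
    - [[0,-0.2,6],0,10]
    - [[0,-0.2,8],0,10]
    - [[0,-0.2,10],0,10]
    - [[0,-0.2,10],0,10]
    - [[0,-0.2,10],0,10]

```text
clock: 8.45
eef_pos: [477.6, -60.8, 58.8]
eef_rot: [-1.286, 1.079, -1.08]
contact_force: [-0.0, 0.3, 1.8]
width: 0.244
```

```bash
python3 st.py apply 0 -0.2 10 0; python3 -c "
from workcell import bot
for i in range(2):
  o=bot.get_obs();print(o['contact_force'],o['moment'],o['eef_pos'])
  bot.grab_frame('scene')"
```

```text
cmd [477.46 -61.12  58.7  -79.98]
t 8.45 pos [477.55 -60.8   58.77] yawx -79.99 tooly [ 1.3e-03  1.0e-04 -1.0e+00] F [-0.04  0.34  1.83] w 20.8
[-0.03638379  0.3402519   1.82758354] [ 0.0286745  -0.13822846 -0.00116462] [477.55176778 -60.7968523   58.76756046]
[0.86613312 0.0819166  2.16192521] [-0.00805023 -0.19220112 -0.05797225] [477.53638866 -60.79095787  58.79103601]
```

Call:
send_rows:
  motion:
    - [[0,-0.1,1],0,10]
    - [[0,-0.1,2],0,10]
    - [[0,-0.1,3],0,10]
    - [[0,-0.1,4],0,10]
    - [[0,-0.1,5],0,10]
    - [[0,-0.1,5],0,10]

```text
clock: 9.05
eef_pos: [482.0, -59.9, 58.8]
eef_rot: [-1.287, 1.079, -1.08]
contact_force: [-2.3, -0.8, 3.0]
width: 0.248
```

Call:
send_rows:
  motion:
    - [[0,0,1],0,10]
    - [[0,0,2],0,10]
    - [[0,0,3],0,10]
    - [[0,0,3],0,10]

```text
clock: 9.38
eef_pos: [485.0, -59.4, 58.8]
eef_rot: [-1.286, 1.079, -1.08]
contact_force: [-2.5, -1.4, 4.5]
width: 0.25
```

```bash
python3 st.py apply 0 -0.1 8 0; python3 -c "
from workcell import bot
from h import *
for i in range(2):
  o=bot.get_obs();print(o['contact_force'],o['moment'],o['eef_pos'])
  p,d=bot.grab_frame('scene')
a,b,c,e=200,170,280,235
cv2.imwrite('pics/in1.png',cv2.resize(p[b:e,a:c,::-1],None,fx=9,fy=9,interpolation=cv2.INTER_CUBIC))"
```

```text
cmd [485.34 -59.73  58.8  -79.98]
t 9.38 pos [485.05 -59.4   58.84] yawx -79.99 tooly [ 4.e-04  1.e-04 -1.e+00] F [-2.51 -1.37  4.51] w 21.4
[-2.51254441 -1.37269897  4.51191178] [-0.03259482  0.24842478 -0.01516125] [485.04510833 -59.40063547  58.84003662]
[-1.76046843 -0.92504896  4.29027347] [1.11805549e-04 1.52763579e-01 1.54281130e-02] [485.02435534 -59.405636    58.84192167]
```

View pics/in1.png

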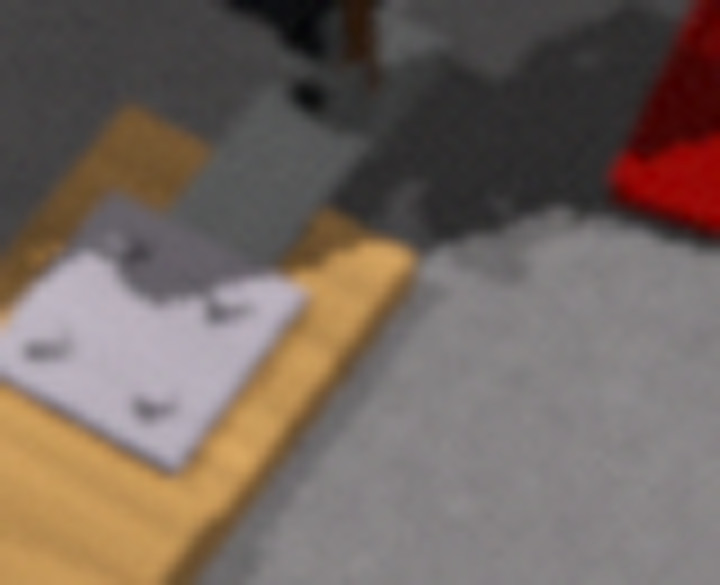

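Call:
send_rows:
  motion:
    - [[0,-0.3,0],0,10]
    - [[0,-0.3,1],0,10]
    - [[0,-0.3,2],0,10]
    - [[0,-0.3,3],0,10]
    - [[0,-0.3,3],0,10]

```text
clock: 9.9
eef_pos: [487.9, -58.8, 58.9]
eef_rot: [-1.286, 1.08, -1.079]
contact_force: [-1.5, -1.6, 2.4]
width: 0.248
```

```bash
python3 st.py apply 0 -0.3 3 0; python3 -c "
from workcell import bot
from h import *
for i in range(2):
  o=bot.get_obs();print(o['contact_force'],o['moment'],o['eef_pos'])
  p,d=bot.grab_frame('scene')
a,b,c,e=200,170,280,235
cv2.imwrite('pics/in2.png',cv2.resize(p[b:e,a:c,::-1],None,fx=9,fy=9,interpolation=cv2.INTER_CUBIC))"
```

```text
cmd [488.29 -59.21  59.1  -79.98]
t 9.9 pos [487.89 -58.8   58.91] yawx -79.99 tooly [ 1.e-04  3.e-04 -1.e+00] F [-1.54 -1.58  2.36] w 21.2
[-1.54483901 -1.58036354  2.36316243] [-0.04446251  0.11856212 -0.03226297] [487.89491608 -58.79919021  58.90691195]
[-0.86271441 -1.01203704  1.63889515] [-0.04970857  0.11951623 -0.01213932] [487.88655421 -58.82136023  58.88138055]
```

View pics/in2.png

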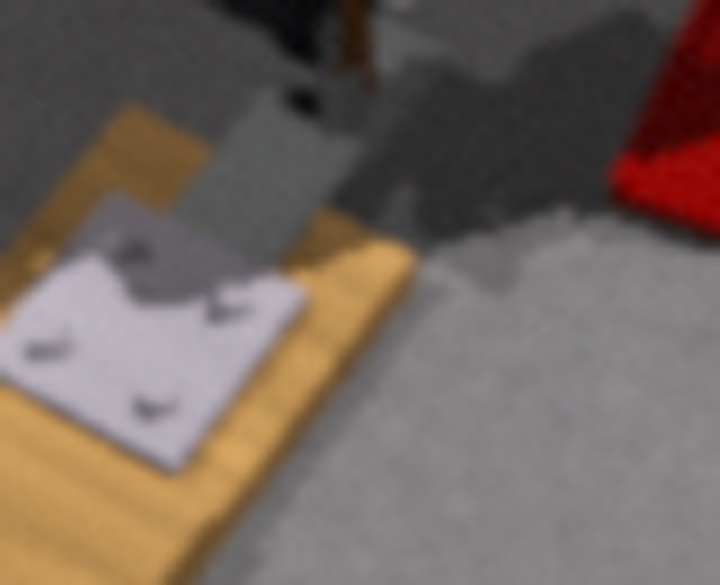

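Call:
send_rows:
  motion:
    - [[0,-0.1,1],0,10]
    - [[0,-0.1,2],0,10]
    - [[0,-0.1,3],0,10]
    - [[0,-0.1,3],0,10]

```text
clock: 10.33
eef_pos: [490.9, -58.3, 58.9]
eef_rot: [-1.286, 1.08, -1.079]
contact_force: [0.2, 0.4, 0.1]
width: 0.251
```

```bash
python3 st.py apply 0 -0.1 3 0; python3 -c "
from workcell import bot
from h import *
for i in range(2):
  o=bot.get_obs();print(o['contact_force'],o['moment'],o['eef_pos'])
  p,d=bot.grab_frame('scene')
a,b,c,e=200,170,280,235
cv2.imwrite('pics/in3.png',cv2.resize(p[b:e,a:c,::-1],None,fx=9,fy=9,interpolation=cv2.INTER_CUBIC))"
```

```text
cmd [491.25 -58.68  59.2  -79.98]
t 10.33 pos [490.89 -58.26  58.93] yawx -79.99 tooly [ 2.e-04  4.e-04 -1.e+00] F [0.19 0.43 0.11] w 21.4
[0.19251252 0.42644597 0.11036569] [ 0.00242621 -0.00746351 -0.0233405 ] [490.88905792 -58.25937502  58.93379313]
[ 0.22336596 -0.17661476 -0.36068586] [ 0.01138174 -0.03257138 -0.08261191] [490.89066277 -58.25492696  58.92776831]
```

View pics/in3.png

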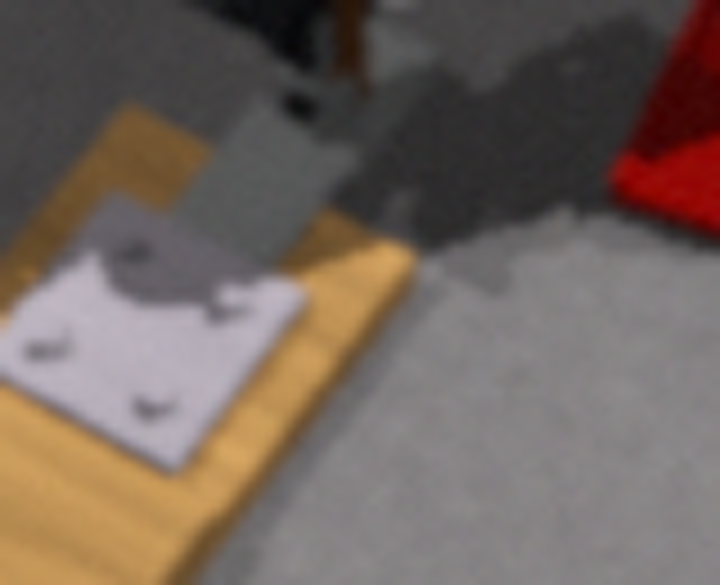

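Call:
send_rows:
  motion:
    - [[0,0,1],0,10]
    - [[0,0,2],0,10]
    - [[0,0,3],0,10]
    - [[0,0,3],0,10]

```text
clock: 10.77
eef_pos: [493.6, -57.8, 59.0]
eef_rot: [-1.287, 1.08, -1.079]
contact_force: [-1.5, -1.2, -0.8]
width: 0.25
```

```bash
python3 st.py apply 0 0 3 0; python3 -c "
from workcell import bot
from h import *
for i in range(2):
  o=bot.get_obs();print(o['contact_force'],o['moment'],o['eef_pos'])
  p,d=bot.grab_frame('scene')
a,b,c,e=200,170,280,235
cv2.imwrite('pics/in4.png',cv2.resize(p[b:e,a:c,::-1],None,fx=9,fy=9,interpolation=cv2.INTER_CUBIC))"
```

```text
cmd [494.2  -58.16  59.2  -79.98]
t 10.77 pos [493.56 -57.79  58.98] yawx -79.99 tooly [-5.e-04  2.e-04 -1.e+00] F [-1.54 -1.21 -0.77] w 21.4
[-1.54173723 -1.20662515 -0.76967466] [-0.05290588  0.12798655  0.02341051] [493.55593998 -57.79347494  58.98398519]
[-1.24095181  0.3789958  -0.63940494] [-0.02751204  0.14152583  0.02825154] [493.5555811  -57.78997473  58.97354299]
```

View pics/in4.png

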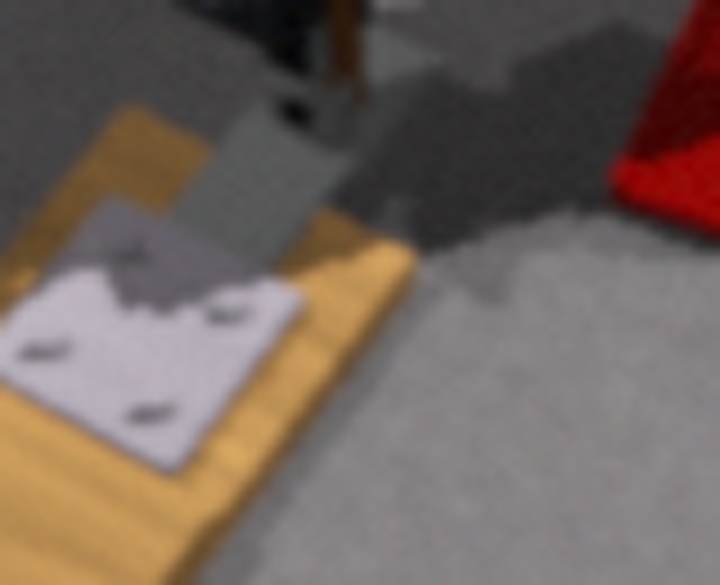

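Call:
send_rows:
  motion:
    - [[0,-1,-0.5],0,10]
    - [[0,-3,-1],0,10]
    - [[0,-5,-1],0,10]
    - [[0,-7.5,-1],0,10]
    - [[0,-10,-1],0,10]
    - [[0,-12.5,-0.9],0,10]
    - [[0,-13.5,-0.8],0,10]
    - [[0,-13.5,-0.8],0,10]

```text
clock: 11.53
eef_pos: [493.1, -58.0, 73.2]
eef_rot: [-1.286, 1.079, -1.08]
contact_force: [-0.1, 0.3, -3.0]
width: 0.248
```

```bash
cat > look.py <<'E'
import sys
from workcell import bot
from h import *
p,d=bot.grab_frame('scene')
o=bot.get_obs();print(o['clock'],o['contact_force'].round(2),o['eef_pos'].round(2))
a,b,c,e=190,160,280,235
np.savez("last.npz",p=p,d=d)
cv2.imwrite(f'pics/{sys.argv[1]}.png',cv2.resize(p[b:e,a:c,::-1],None,fx=8,fy=8,interpolation=cv2.INTER_CUBIC))
E
python3 st.py apply 0 -13.5 -0.8 0; python3 look.py lv1
```

```text
cmd [493.41 -58.3   72.7  -79.98]
t 11.53 pos [493.07 -58.04  73.17] yawx -79.99 tooly [ 7.e-04 -1.e-04 -1.e+00] F [-0.11  0.28 -2.98] w 21.1
11.5833 [ 0.6   0.24 -3.04] [492.96 -58.03  72.91]
```

View pics/lv1.png

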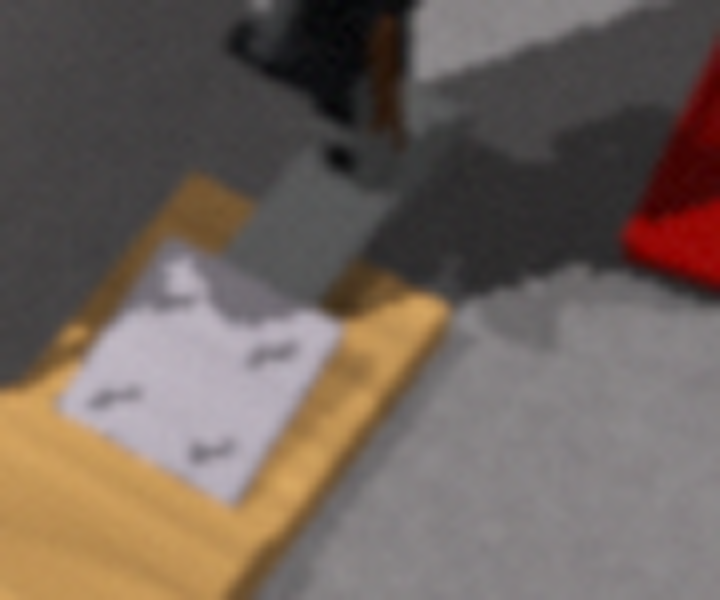

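Call:
send_rows:
  motion:
    - [[0,-3,0.5],0,10]
    - [[0,-6,1.1],0,10]
    - [[0,-9,1.9],0,10]
    - [[0,-11,2.6],0,10]
    - [[0,-14,3.8],0,10]
    - [[0,-17,5.2],0,10]
    - [[0,-17,5.2],0,10]

```text
clock: 12.17
eef_pos: [498.7, -57.2, 90.6]
eef_rot: [-1.286, 1.078, -1.08]
contact_force: [-0.2, -0.8, -2.3]
width: 0.251
```

```bash
python3 st.py apply 0 -17 5.2 0; python3 look.py lv2
```

```text
cmd [498.53 -57.4   89.7  -79.98]
t 12.17 pos [498.66 -57.15  90.61] yawx -79.98 tooly [ 1.5e-03 -2.0e-04 -1.0e+00] F [-0.18 -0.77 -2.29] w 21.4
12.2167 [-0.76 -0.21 -2.44] [498.4  -57.17  90.23]
```

View pics/lv2.png

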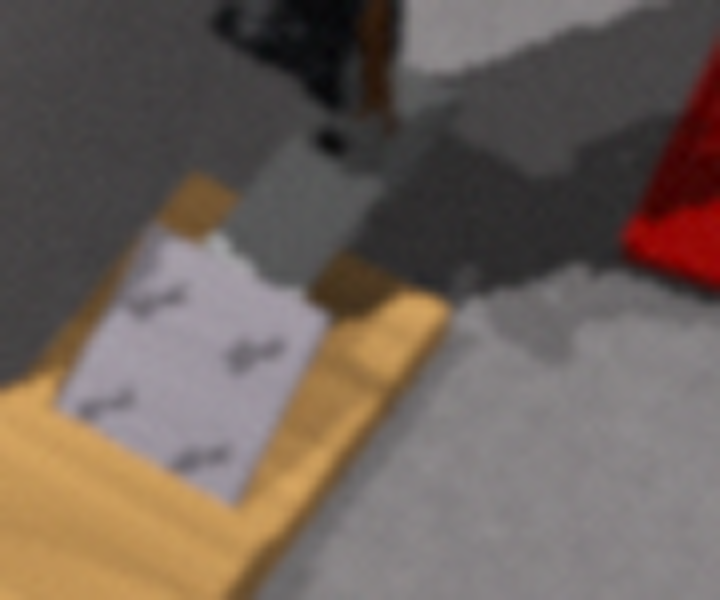

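Call:
send_rows:
  motion:
    - [[0,-3,1.6],0,10]
    - [[0,-5.5,3.1],0,10]
    - [[0,-8.5,4.9],0,10]
    - [[0,-11,6.6],0,10]
    - [[0,-13.5,8.3],0,10]
    - [[0,-16,10.2],0,10]
    - [[0,-16,10.2],0,10]

```text
clock: 12.8
eef_pos: [508.9, -55.4, 106.5]
eef_rot: [-1.286, 1.078, -1.081]
contact_force: [-0.5, -0.2, -2.2]
width: 0.25
```

```bash
python3 st.py apply 0 -16 10.2 0; python3 look.py lv3
```

```text
cmd [508.58 -55.62 105.7  -79.98]
t 12.8 pos [508.88 -55.37 106.55] yawx -79.98 tooly [ 1.8e-03 -2.0e-04 -1.0e+00] F [-0.47 -0.17 -2.15] w 21.3
12.85 [-0.89 -0.2  -3.  ] [508.5  -55.34 106.17]
```

View pics/lv3.png

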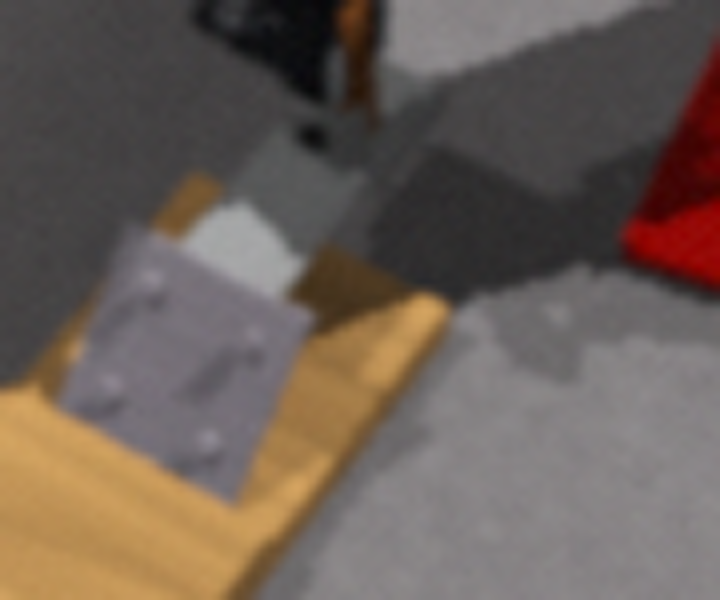

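```bash
cat > tilt.py <<'E'
from h import *
import sys
z=np.load("last.npz");W=world("scene",z["d"]).reshape(-1,3);W[:,2]+=1.5
t=.172;L=(W-[649,-32.2,0])@np.array([[np.cos(t),-np.sin(t),0],[np.sin(t),np.cos(t),0],[0,0,1]])
hs=cv2.cvtColor(z["p"],cv2.COLOR_RGB2HSV).reshape(-1,3)
s=(L[:,0]>-95)&(L[:,0]<60)&(abs(L[:,1]-1)<30)&(L[:,2]>24)&(L[:,2]<115)&(hs[:,1]<60)
q=L[s]
for i in range(0,20):
    A=np.c_[q[:,[1,2]],np.ones(len(q))]
    c=np.linalg.lstsq(A,q[:,0],rcond=None)[0];r=abs(q[:,0]-A@c)
    if i<19:q=q[r<max(4,np.percentile(r,95))]
print(len(q),"tilt deg",np.degrees(np.arctan2(1,abs(c[1])))*1.0,"dx/dz",c[1],"z",np.percentile(q[:,2],[1,99]),"x",np.percentile(q[:,0],[1,99]),"rms",r.std())
E
python3 tilt.py
```

```text
376 tilt deg 43.25310033540388 dx/dz -1.0629160553525243 z [25.03025613 78.70145575] x [-59.58001893  -3.60391508] rms 1.0711776050889477
```

Call:
send_rows:
  motion:
    - [[0,-2.5,2],0,10]
    - [[0,-5,4.5],0,10]
    - [[0,-7.5,7.3],0,10]
    - [[0,-10,10.3],0,10]
    - [[0,-12.5,13.6],0,10]
    - [[0,-12.5,13.6],0,10]

```text
clock: 13.35
eef_pos: [522.6, -52.9, 119.1]
eef_rot: [-1.285, 1.078, -1.081]
contact_force: [0.4, 0.9, -2.7]
width: 0.247
```

```bash
python3 st.py apply 0 -12.5 13.6 0; python3 look.py lv4; python3 tilt.py
```

```text
cmd [521.97 -53.26 118.2  -79.98]
t 13.35 pos [522.64 -52.93 119.08] yawx -79.98 tooly [ 2.2e-03 -1.0e-04 -1.0e+00] F [ 0.43  0.92 -2.74] w 21.1
13.4 [-0.72 -0.   -2.33] [522.09 -52.98 118.72]
374 tilt deg 58.20525631125973 dx/dz -0.6198992684811495 z [25.17802512 91.20516015] x [-45.53414248  -3.1597637 ] rms 1.0207496829606202
```

View pics/lv4.png

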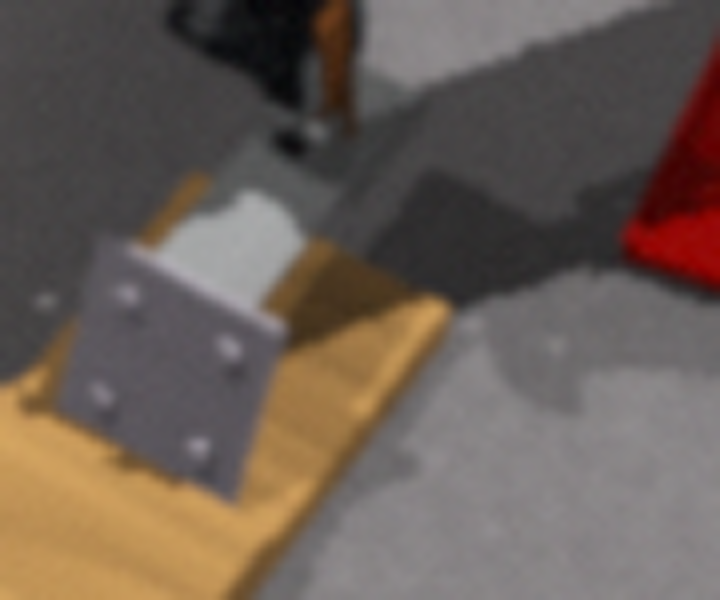

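Call:
send_rows:
  motion:
    - [[0,-2,3],0,10]
    - [[0,-4,6.3],0,10]
    - [[0,-5.8,9.8],0,10]
    - [[0,-7.3,13.3],0,10]
    - [[0,-8.7,17],0,10]
    - [[0,-8.7,17],0,10]

```text
clock: 13.9
eef_pos: [539.2, -50.0, 127.4]
eef_rot: [-1.286, 1.078, -1.08]
contact_force: [-0.7, -0.5, -1.5]
width: 0.249
```

```bash
python3 st.py apply 0 -8.7 17 0; python3 look.py lv5; python3 tilt.py
```

```text
cmd [538.71 -50.3  126.9  -79.98]
t 13.9 pos [539.22 -49.97 127.39] yawx -79.98 tooly [ 0.0015 -0.     -1.    ] F [-0.72 -0.51 -1.53] w 21.3
13.95 [ 0.01 -0.31 -1.82] [538.71 -49.98 127.15]
313 tilt deg 72.9568207508381 dx/dz -0.306554933402022 z [26.06247385 98.50581863] x [-26.71478396  -2.56538086] rms 0.8262797156070439
```

View pics/lv5.png

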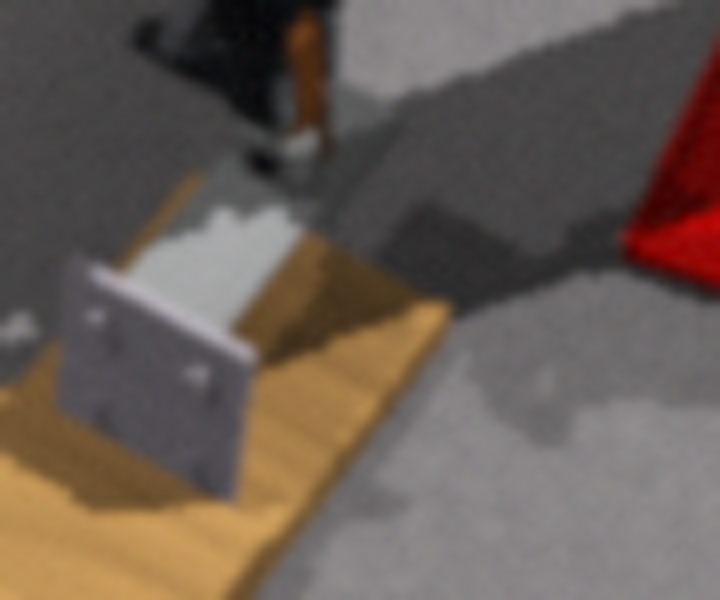

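Call:
send_rows:
  motion:
    - [[0,-1,3],0,10]
    - [[0,-2,6],0,10]
    - [[0,-2.5,9],0,10]
    - [[0,-3,12],0,10]
    - [[0,-3,15],0,10]
    - [[0,-3,15],0,10]

```text
clock: 14.45
eef_pos: [553.6, -47.3, 130.0]
eef_rot: [-1.286, 1.079, -1.08]
contact_force: [-0.1, 0.6, -1.9]
width: 0.247
```

```bash
python3 st.py apply 0 -3 15 0; python3 look.py lv6; python3 tilt.py
```

```text
cmd [553.48 -47.69 129.9  -79.98]
t 14.45 pos [553.61 -47.33 129.96] yawx -79.98 tooly [ 7.e-04  1.e-04 -1.e+00] F [-0.13  0.57 -1.87] w 21.1
14.5 [-0.78 -0.47 -1.67] [553.24 -47.37 129.87]
223 tilt deg 83.98129428792993 dx/dz -0.10543432941955592 z [ 27.20801169 100.65256183] x [-12.19642278   1.74133274] rms 1.1093103198231382
```

View pics/lv6.png

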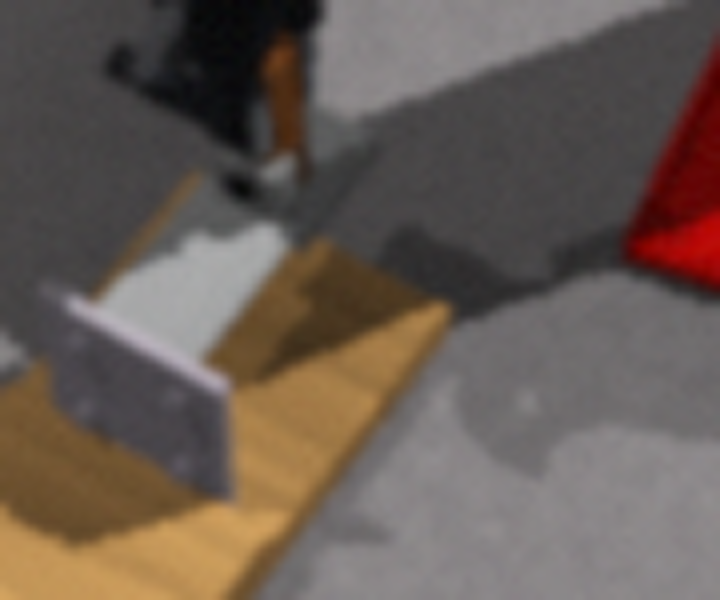

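Call:
send_rows:
  motion:
    - [[0,0,2.5],0,10]
    - [[0,0,5],0,10]
    - [[0,0,7.5],0,10]
    - [[0,0,10],0,10]
    - [[0,0,12.5],0,10]
    - [[0,0,15],0,10]
    - [[0,0,15],0,10]
    - [[0,0,15],0,10]

```text
clock: 15.17
eef_pos: [567.8, -44.8, 129.8]
eef_rot: [-1.287, 1.08, -1.079]
contact_force: [-0.6, -0.4, -2.1]
width: 0.247
```

```bash
python3 st.py apply 0 0 15 0; python3 look.py lv7; python3 tilt.py
```

```text
cmd [568.25 -45.08 129.9  -79.98]
t 15.17 pos [567.8  -44.77 129.83] yawx -79.99 tooly [-1.e-04  1.e-04 -1.e+00] F [-0.56 -0.42 -2.14] w 21.1
15.2167 [-0.52  0.43 -2.44] [567.69 -44.8  129.81]
199 tilt deg 44.34040331292183 dx/dz -1.0232934542446133 z [ 37.45321237 114.15029904] x [-73.86058881   7.2578915 ] rms 3.7622505071817463
```

View pics/lv7.png

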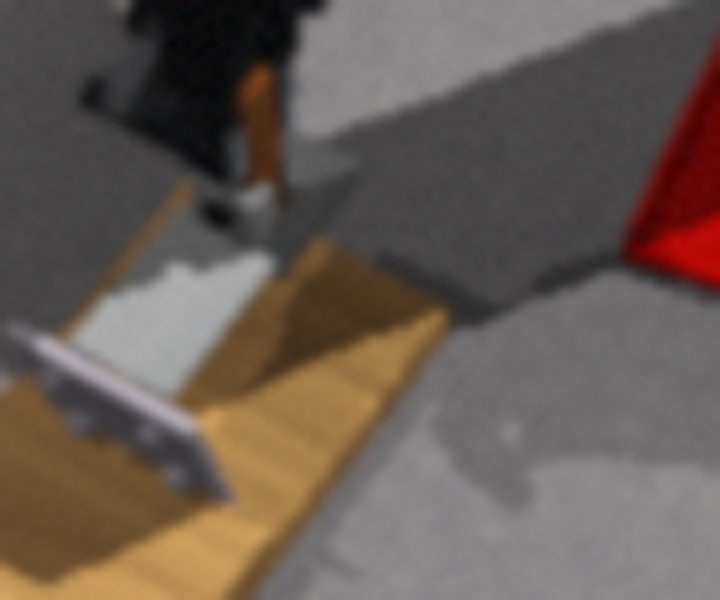

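Call:
send_rows:
  motion:
    - [[0,1,2.5],0,10]
    - [[0,2,5],0,10]
    - [[0,3.5,7.5],0,10]
    - [[0,5,10],0,10]
    - [[0,6.5,12.5],0,10]
    - [[0,8,15],0,10]
    - [[0,8,15],0,10]
    - [[0,8,15],0,10]

```text
clock: 15.88
eef_pos: [582.4, -42.1, 121.6]
eef_rot: [-1.287, 1.08, -1.079]
contact_force: [0.3, 0.3, -2.2]
width: 0.249
```

```bash
python3 st.py apply 0 8 15 0; python3 look.py lv8
```

```text
cmd [583.03 -42.47 121.9  -79.98]
t 15.88 pos [582.44 -42.14 121.58] yawx -79.99 tooly [-6.e-04  2.e-04 -1.e+00] F [ 0.31  0.31 -2.22] w 21.2
15.9333 [-0.16  0.15 -2.06] [582.43 -42.17 121.77]
```

View pics/lv8.png

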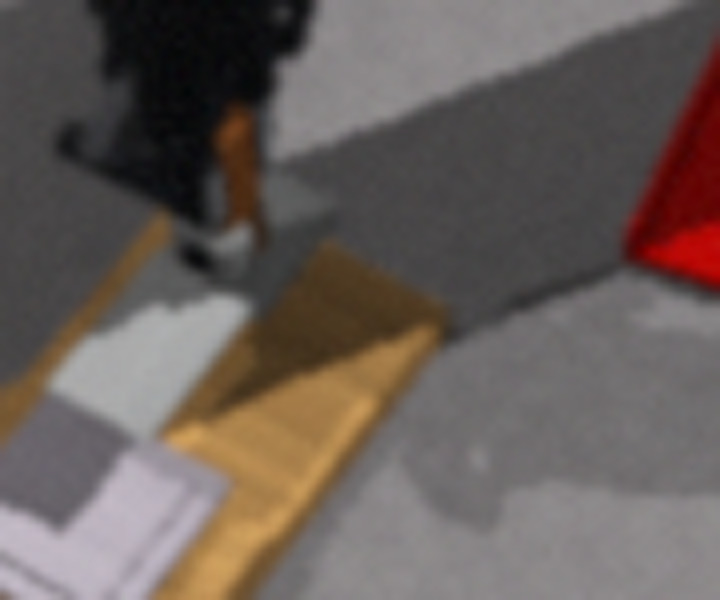

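The plate has toppled feet down. I back the lifter off and check the plate's pose.

Call:
send_rows:
  motion:
    - [[0,-10,-5],0,10]
    - [[0,-20,-20],0,10]
    - [[0,-20,-50],0,10]
    - [[0,-20,-80],0,10]
    - [[0,-20,-100],0,10]
    - [[0,-20,-115],0,10]
    - [[0,-20,-115],0,10]
    - [[0,-20,-115],0,10]

```text
clock: 16.6
eef_pos: [469.1, -62.3, 143.1]
eef_rot: [-1.285, 1.078, -1.082]
contact_force: [0.3, 0.6, -2.1]
width: 0.249
```

```bash
python3 st.py apply 0 -20 -115 0; python3 - <<'E'
from h import *
from workcell import bot
t=.172
for n,(a,b,c,e) in(("top",(215,100,315,200)),("scene",(150,150,270,260))):
    p,d=bot.grab_frame(n);np.savez(f"{n}5.npz",p=p,d=d);cv2.imwrite(f"pics/pl_{n}.png",cv2.resize(p[b:e,a:c,::-1],None,fx=5,fy=5,interpolation=cv2.INTER_CUBIC))
    W=world(n,d).reshape(-1,3);L=(W-[649,-32.2,0])@np.array([[np.cos(t),-np.sin(t),0],[np.sin(t),np.cos(t),0],[0,0,1]])
    hs=cv2.cvtColor(p,cv2.COLOR_RGB2HSV).reshape(-1,3)
    s=(L[:,0]>-40)&(L[:,0]<120)&(abs(L[:,1])<70)&(L[:,2]>33)&(L[:,2]<60)&(hs[:,1]<60);q=L[s]
    A=np.c_[q[:,:2],np.ones(len(q))];k=np.linalg.lstsq(A,q[:,2],rcond=None)[0]
    print(n,len(q),"med",np.median(q,0),"slope deg",np.degrees(k[:2]),cv2.minAreaRect(q[:,:2].astype(np.float32)))
E
```

```text
cmd [469.78 -62.48 141.9  -79.98]
t 16.6 pos [469.12 -62.35 143.1 ] yawx -80.03 tooly [ 2.6e-03 -4.0e-04 -1.0e+00] F [ 0.26  0.6  -2.12] w 21.3
top 617 med [35.05321745  0.66558348 40.09180184] slope deg [0.40514688 0.43365185] ((35.95711898803711, -1.0841293334960938), (83.27530670166016, 81.10287475585938), 89.72797393798828)
scene 675 med [37.23364393  2.84477624 39.20488344] slope deg [-0.2926553  -0.31779601] ((34.35352325439453, 0.5174713134765625), (80.8863525390625, 82.13414001464844), 0.31821274757385254)
```

View pics/pl_scene.png

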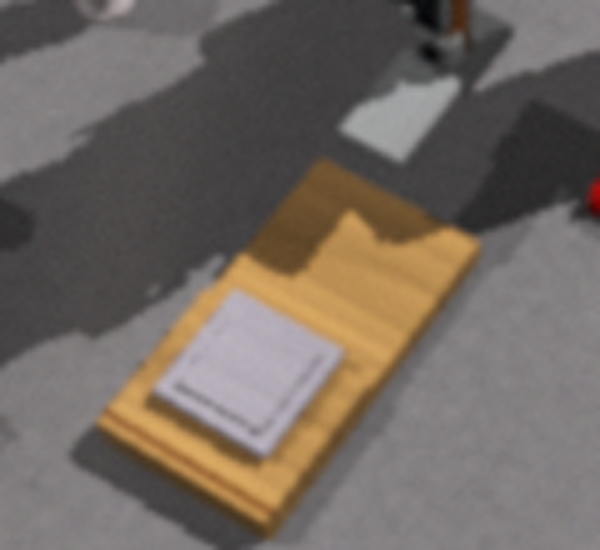

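View pics/pl_top.png

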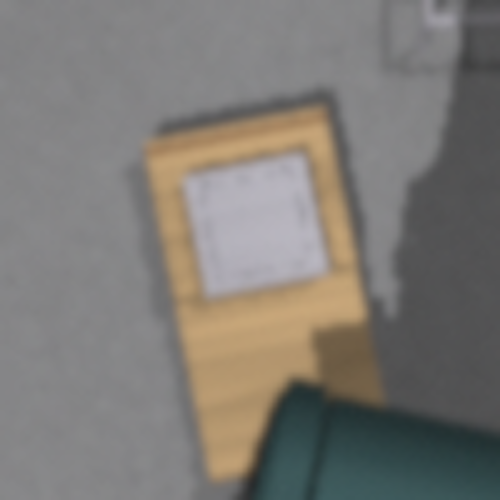

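The picture shows the plate level on the raised half, centred about (35, 0) in the board frame with its face near 41 mm high, so it's feet down and within limits. I take the lifter back.

```bash
python3 st.py plan 473.5 294.4 140 -84.58
```

```text
shift [-350.8    1.9   65.8] turn 4.6
```

Call:
send_rows:
  motion:
    - [[-20,0,3.7],0.5,10]
    - [[-60,0,11],1,10]
    - [[-100,0,18.7],1.5,10]
    - [[-140,0,26.2],2,10]
    - [[-180,0,33.7],2.5,10]
    - [[-220,0,41.2],3,10]
    - [[-260,0,48.7],4,10]
    - [[-295,0,55.3],4.6,10]

```text
clock: 17.37
eef_pos: [472.7, 241.3, 142.0]
eef_rot: [-1.252, 1.139, -1.138]
contact_force: [0.5, 0.1, -1.5]
width: 0.248
```

```bash
python3 st.py apply -295 0 55.3 4.6;python3 st.py plan 473.5 294.4 74 -84.58
```

```text
cmd [472.91 237.65 141.9  -84.58]
t 17.37 pos [472.69 241.34 142.  ] yawx -84.54 tooly [ 6.e-04  1.e-03 -1.e+00] F [ 0.55  0.08 -1.48] w 21.2
shift [-56.4  67.9   5.9] turn 0.0
```

Call:
send_rows:
  motion:
    - [[-28,0,2.9],0,10]
    - [[-48,5,5],0,10]
    - [[-56.4,20,5.9],0,10]
    - [[-56.4,38,5.9],0,10]
    - [[-56.4,54,5.9],0,10]
    - [[-56.4,65,5.9],0,10]
    - [[-56.4,68,5.9],0,10]
    - [[-56.4,68,5.9],0,10]

```text
clock: 18.03
eef_pos: [472.6, 294.6, 72.6]
eef_rot: [-1.255, 1.141, -1.139]
contact_force: [-0.4, -0.4, -1.6]
width: 0.252
```

```bash
python3 st.py apply -56.4 68 5.9 0; python3 - <<'E'
from h import *
from workcell import bot
p,d=bot.grab_frame("scene");a,b,c,e=(270,170,380,290)
cv2.imwrite("pics/rt.png",cv2.resize(p[b:e,a:c,::-1],None,fx=5,fy=5,interpolation=cv2.INTER_CUBIC))
o=bot.get_obs();print(o["eef_pos"],o["contact_force"])
E
```

```text
cmd [473.45 294.35  73.9  -84.58]
t 18.03 pos [472.61 294.55  72.61] yawx -84.59 tooly [-0.0023 -0.001  -1.    ] F [-0.41 -0.42 -1.62] w 21.5
[473.30835094 294.77947778  73.89467875] [ 0.30536113 -0.69625207 -3.39401761]
```

View pics/rt.png

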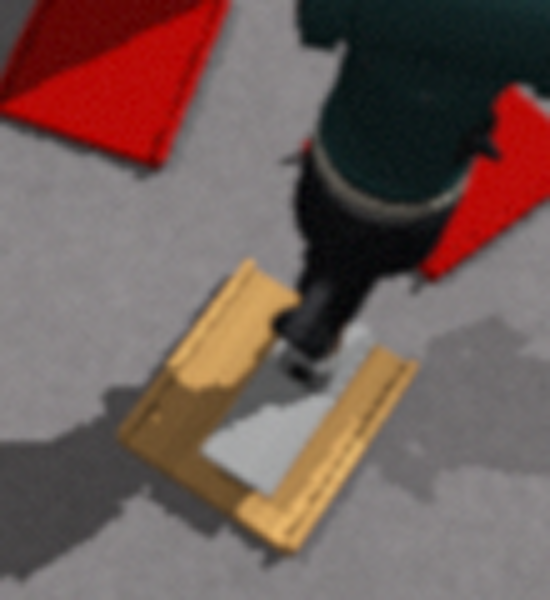

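Call:
send_rows:
  motion:
    - [[0,2,0],0,10]
    - [[0,4,0],0,10]
    - [[0,6,0],0,10]
    - [[0,7.5,0],0,10]
    - [[0,8,0],0,10]
    - [[0,8,0],0,10]
    - [[0,8,0],0,10]

```text
clock: 18.67
eef_pos: [473.0, 294.6, 66.0]
eef_rot: [-1.252, 1.139, -1.139]
contact_force: [-0.4, -0.1, -2.6]
width: 0.249
```

Call:
send_rows:
  motion:
    - [[0,0.4,0],0,10]
    - [[0,0.8,0],0,10]
    - [[0,0.8,0],0,10]
    - [[0,0.8,0],0,10]

```text
clock: 19.0
eef_pos: [473.0, 294.7, 65.1]
eef_rot: [-1.252, 1.139, -1.139]
contact_force: [0.9, -0.3, -3.1]
width: 0.25
```

Call:
send_rows:
  motion:
    - [[0,0.5,0],0,10]
    - [[0,0.5,0],0,10]
    - [[0,0.5,0],0,10]
    - [[0,0.5,0],0,10]

```text
clock: 19.33
eef_pos: [473.0, 294.7, 64.6]
eef_rot: [-1.252, 1.139, -1.139]
contact_force: [0.6, -0.7, -2.3]
width: 0.249
```

Call:
send_rows:
  motion:
    - [[0,0.4,0],0,10]
    - [[0,0.4,0],0,10]
    - [[0,0.4,0],0,10]
    - [[0,0.4,0],0,10]

```text
clock: 19.67
eef_pos: [473.0, 294.7, 64.6]
eef_rot: [-1.252, 1.139, -1.139]
contact_force: [-0.7, -0.2, 0.3]
width: 0.252
```

```bash
python3 st.py apply 0 9.7 0 0
```

```text
cmd [473.45 294.35  64.2  -84.58]
t 19.67 pos [473.   294.67  64.6 ] yawx -84.59 tooly [ 2.e-04  2.e-04 -1.e+00] F [-0.65 -0.23  0.28] w 21.5
```

Call:
send_rows:
  motion:
    - [[0,0,0],0,21]
    - [[0,0,0],0,22]
    - [[0,0,0],0,23]
    - [[0,0,0],0,26]
    - [[0,0,0],0,30]
    - [[0,0,0],0,36]
    - [[0,0,0],0,42]
    - [[0,0,0],0,46]

```text
clock: 20.33
eef_pos: [473.0, 294.6, 64.2]
eef_rot: [-1.252, 1.139, -1.139]
contact_force: [-0.7, -0.0, 0.1]
width: 0.542
```

```bash
python3 st.py apply 0 0 0 0; python3 - <<'E'
from h import *
from workcell import bot
p,d=bot.grab_frame("scene");a,b,c,e=(270,170,380,290)
cv2.imwrite("pics/rl.png",cv2.resize(p[b:e,a:c,::-1],None,fx=5,fy=5,interpolation=cv2.INTER_CUBIC))
E
```

```text
cmd [473.45 294.35  64.2  -84.58]
t 20.33 pos [473.   294.65  64.2 ] yawx -84.6 tooly [ 1.e-04  1.e-04 -1.e+00] F [-0.71 -0.02  0.06] w 46.3
```

View pics/rl.png

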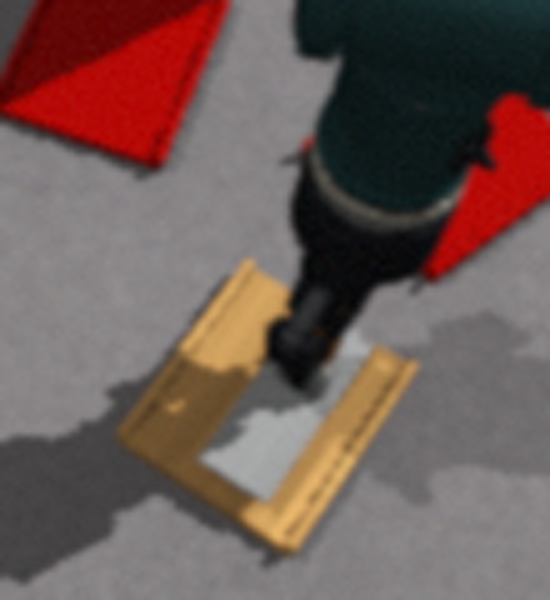

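Released, and the lifter is standing flat. I raise straight up and then move clear to look.

Call:
send_rows:
  motion:
    - [[0,-5,0],0,48]
    - [[0,-15,0],0,50]
    - [[0,-30,0],0,50]
    - [[0,-50,0],0,50]
    - [[0,-75,0],0,50]
    - [[0,-105,0],0,50]
    - [[0,-135,0],0,50]
    - [[0,-135,0],0,50]

```text
clock: 21.05
eef_pos: [476.1, 296.2, 208.6]
eef_rot: [-1.237, 1.132, -1.142]
contact_force: [0.3, 0.0, 1.6]
width: 0.58
```

Call:
send_rows:
  motion:
    - [[0,0,-40],0,50]
    - [[0,0,-80],0,50]
    - [[0,0,-120],0,50]
    - [[0,0,-140],0,50]
    - [[0,0,-140],0,50]
    - [[0,0,-140],0,50]
    - [[0,0,-140],0,50]

```text
clock: 21.63
eef_pos: [334.3, 281.7, 199.9]
eef_rot: [-1.25, 1.138, -1.14]
contact_force: [0.6, 0.3, 0.9]
width: 0.59
```

```bash
python3 - <<'E'
from h import *
from workcell import bot
t=.172;rot=lambda t:np.array([[np.cos(t),-np.sin(t),0],[np.sin(t),np.cos(t),0],[0,0,1]])
print(bot.get_obs()["eef_pos"],bot.get_obs()["clock"])
for n in("top","scene"):
    p,d=bot.grab_frame(n);cv2.imwrite(f"pics/fin_{n}.png",cv2.resize(p[:,:,::-1],(800,600),interpolation=cv2.INTER_CUBIC))
    W=world(n,d).reshape(-1,3);hs=cv2.cvtColor(p,cv2.COLOR_RGB2HSV).reshape(-1,3)
    L=(W-[649,-32.2,0])@rot(t)
    s=(L[:,0]>-40)&(L[:,0]<120)&(abs(L[:,1])<70)&(L[:,2]>33)&(L[:,2]<60)&(hs[:,1]<60);q=L[s]
    k=np.linalg.lstsq(np.c_[q[:,:2],np.ones(len(q))],q[:,2],rcond=None)[0]
    print(n,"plate",np.median(q,0),np.degrees(k[:2]),cv2.minAreaRect(q[:,:2].astype(np.float32))[0])
    L=(W-[473.3,294.6,0])@rot(.0946)
    h=L[(abs(L[:,0])<25)&(abs(L[:,1])<25)&(L[:,2]>98)&(L[:,2]<112)];print("handle top",np.median(h,0),len(h))
    b=L[(L[:,0]>24)&(L[:,0]<80)&(abs(L[:,1])<18)&(L[:,2]<45)];k=np.linalg.lstsq(np.c_[b[:,:2],np.ones(len(b))],b[:,2],rcond=None)[0]
    print("blade z",np.median(b[:,2]),"slope",np.degrees(k[:2]))
    P0=np.load(n+"0.npz");
    df=np.abs(p.astype(int)-P0["p"]).max(2)
    from math import hypot
E
```

```text
[334.30896881 281.66470699 199.92885318] 21.6333
top plate [35.06789317  0.3492706  40.18316938] [-0.0092669  -0.15093481] (36.228912353515625, 0.6764259338378906)
handle top [  1.38476602  -0.92021854 103.88907699] 49
blade z 26.578139174701462 slope [1.20400874 0.20341711]
scene plate [36.9939116   3.11414067 39.0412422 ] [-0.34732255 -0.31332247] (34.75086212158203, 1.458282470703125)
handle top [  2.00597331   0.69028701 102.49289564] 60
blade z 25.656432404482327 slope [-4.2323669   0.56668731]
```

View pics/fin_scene.png

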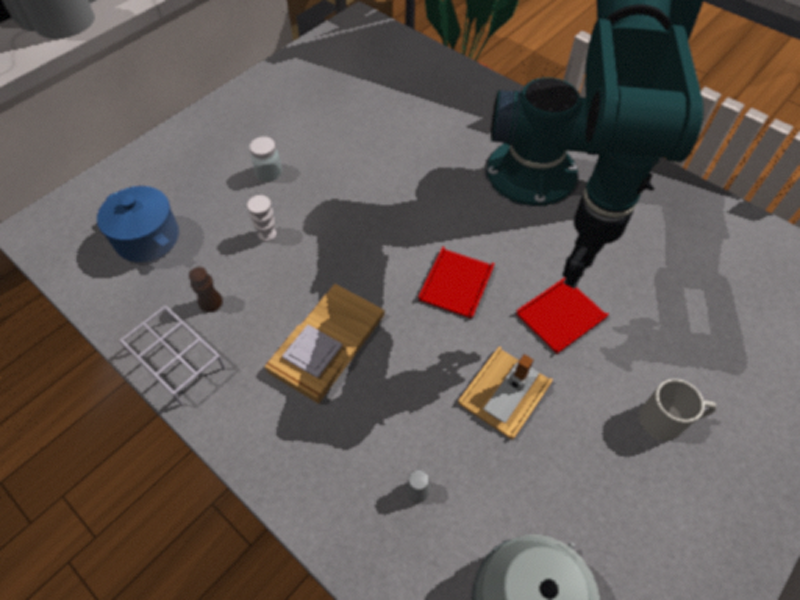

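View pics/fin_top.png

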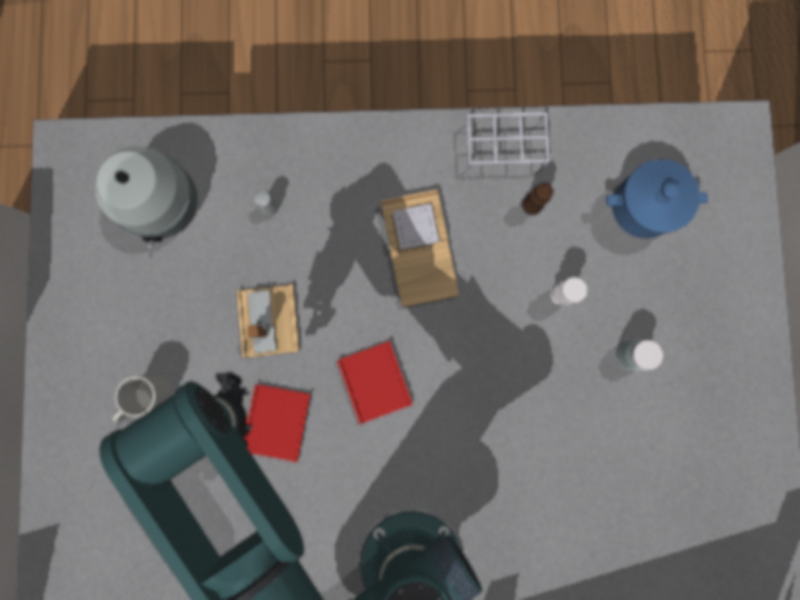

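Both final pictures show the plate on the raised half at scene (313,350), the lifter standing on the bamboo rest at (523,367), and the bystanders at their starting pixels. The gripper is clear.

```bash
python3 -c "
from workcell import bot
print(bot.job_done(),bot.get_obs()['clock'])"
```

```text
the job is handed in; nothing more can be done
the job is handed in; nothing more can be done
```

I flipped the plate onto its feet on the raised half, stood the lifter back on the bamboo rest, and handed the job in at about 22 s of the 58 s allowed. No verdict was reported, so the result below rests on my own camera and force checks.

- **Lifter:** I took it by the handle with the jaws lengthways. The blade met the board with its underside about 15 mm above the heel, as the pictures had suggested. The press on the board stayed around 4–7 N at each reading while I slid the blade under the rim to its shoulder.
- **Levering:** The plate went up in stages. A plane fit to the depth image gave a tilt of 43°, then 58°, with the plate on the blade and the fingers well clear of it. I then pushed it past vertical and it toppled over the step.
- **Final plate check:** It is level to about 0.5°, its centre is about 35 mm past the step and within 3 mm of the middle line, and its face reads 39–40 mm. The depth reads 1–1.5 mm low on known surfaces, so the true height is about 41 mm.
- **Final lifter check:** It stands about 20 mm behind and 10 mm beside the rest's centre, with its handle top at the same height as at the start (within 1 mm). The gripper is clear, and the bystanders look unmoved by eye in both pictures.
- **Checks that disagreed:** One fit of the blade's slope, from the scene camera, gave -4.2°, while the top camera gave 1.2°. I put the larger value down to other parts of the lifter in the fit region, because the unchanged handle height suggests it is upright. The two cameras also differed by a few millimetres across the rest, well inside the allowance.

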